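# Check a batch of idler rollers on the test block

## Task

Stand every small black roller that is on the cardboard sheet upright in a nest of the green test block, one roller to a nest, then press the console's keys fully down and let them up again one at a time in the order blue, yellow, green, red and then blue once more, keeping the green one held down for two seconds; all the rollers must be standing in their nests during the whole key sequence, so if one gets knocked out, put it back, repeat the key press it interrupted and go on. Then move all the rollers to the grey tray and leave them standing upright in it. Never press the black key, and leave the other things on the bench where they are.

Things in the scene. Friction and masses are not known exactly. Their poses are not given: they have to be found in the camera images.
- roller_1: a small idler roller: black rubber cylinder with bright aluminium top disc and a steel foot band (lowest 12 mm), 44 mm diameter all over, 46 mm tall, 150 g, standing upright on the cardboard sheet at the start; origin at the centre of its underside, z along its axis. It may be absent
- roller_2: a small idler roller: black rubber cylinder with bright aluminium top disc and a steel foot band (lowest 12 mm), 44 mm diameter all over, 46 mm tall, 150 g, standing upright on the cardboard sheet at the start; origin at the centre of its underside, z along its axis. It may be absent
- roller_3: a small idler roller: black rubber cylinder with bright aluminium top disc and a steel foot band (lowest 12 mm), 44 mm diameter all over, 46 mm tall, 150 g, standing upright on the cardboard sheet at the start; origin at the centre of its underside, z along its axis. It may be absent
- roller_4: a small idler roller: black rubber cylinder with bright aluminium top disc and a steel foot band (lowest 12 mm), 44 mm diameter all over, 46 mm tall, 150 g, standing upright on the cardboard sheet at the start; origin at the centre of its underside, z along its axis. It may be absent
- block_hole0 (a point): centre of the mouth of nest 1 in the top face of the green test block (fixed, 72 mm x 290 mm x 30 mm tall, long along this point's y): a round pocket 51 mm in diameter with a 3 mm chamfer, 14 mm deep, floor 16 mm above the bench; nests are 72 mm apart along y
- block_hole1 (a point): centre of the mouth of nest 2 in the top face of the green test block (fixed, 72 mm x 290 mm x 30 mm tall, long along this point's y): a round pocket 51 mm in diameter with a 3 mm chamfer, 14 mm deep, floor 16 mm above the bench; nests are 72 mm apart along y
- block_hole2 (a point): centre of the mouth of nest 3 in the top face of the green test block (fixed, 72 mm x 290 mm x 30 mm tall, long along this point's y): a round pocket 51 mm in diameter with a 3 mm chamfer, 14 mm deep, floor 16 mm above the bench; nests are 72 mm apart along y
- block_hole3 (a point): centre of the mouth of nest 4 in the top face of the green test block (fixed, 72 mm x 290 mm x 30 mm tall, long along this point's y): a round pocket 51 mm in diameter with a 3 mm chamfer, 14 mm deep, floor 16 mm above the bench; nests are 72 mm apart along y
- key_blue (a joint): the blue spring key: 0 up, 0.006 m fully down; it springs back; fully down takes 5 N
- key_blue_top (a point): centre of the blue key's top face: a disc of 28 mm diameter, 22 mm above the console's top when up, 16 mm when down, in a grey round housing 44 mm across and 12 mm tall. Console: fixed white box with a yellow band, 225 (x) x 155 (y) x 45 mm tall; its five keys stand 66 mm apart in two columns along x; which key is where varies
- key_yellow (a joint): the yellow spring key: 0 up, 0.006 m fully down; it springs back; fully down takes 5 N
- key_yellow_top (a point): centre of the yellow key's top face: a disc of 28 mm diameter, 22 mm above the console's top when up, 16 mm when down, in a grey round housing 44 mm across and 12 mm tall. Console: fixed white box with a yellow band, 225 (x) x 155 (y) x 45 mm tall; its five keys stand 66 mm apart in two columns along x; which key is where varies
- key_green (a joint): the green spring key: 0 up, 0.006 m fully down; it springs back; fully down takes 5 N
- key_green_top (a point): centre of the green key's top face: a disc of 28 mm diameter, 22 mm above the console's top when up, 16 mm when down, in a grey round housing 44 mm across and 12 mm tall. Console: fixed white box with a yellow band, 225 (x) x 155 (y) x 45 mm tall; its five keys stand 66 mm apart in two columns along x; which key is where varies
- key_red (a joint): the red spring key: 0 up, 0.006 m fully down; it springs back; fully down takes 5 N
- key_red_top (a point): centre of the red key's top face: a disc of 28 mm diameter, 22 mm above the console's top when up, 16 mm when down, in a grey round housing 44 mm across and 12 mm tall. Console: fixed white box with a yellow band, 225 (x) x 155 (y) x 45 mm tall; its five keys stand 66 mm apart in two columns along x; which key is where varies
- key_black (a joint): the black spring key: 0 up, 0.006 m fully down; it springs back; fully down takes 5 N
- key_black_top (a point): centre of the black key's top face: a disc of 28 mm diameter, 22 mm above the console's top when up, 16 mm when down, in a grey round housing 44 mm across and 12 mm tall. Console: fixed white box with a yellow band, 225 (x) x 155 (y) x 45 mm tall; its five keys stand 66 mm apart in two columns along x; which key is where varies
- tray: grey open tray, 250 mm (x) x 155 mm (y) outside, walls 5 mm thick and 22 mm tall, floor 5 mm thick, fixed; origin at the centre of its underside
- wrench: a steel wrench lying flat; does not belong to the job, leave it where it is
- screwdriver: a screwdriver lying flat; does not belong to the job, leave it where it is
- big_nut: a steel ring nut, 44 mm across, 16 mm tall, lying flat; does not belong to the job, leave it where it is
- castor: a grey castor wheel, 70 mm across, 28 mm thick, lying flat; does not belong to the job, leave it where it is
- switch_box: a black switch box, 70 x 70 x 60 mm, with yellow face; does not belong to the job, leave it where it is

How it is judged:
On the way, in this order (a step that is already met when the one before it is completed fails the run):
1. every roller that is there stands in a nest of the block ((horizontal distance between roller_1 and block_hole0 below 0.006 m or horizontal distance between roller_1 and block_hole1 below 0.006 m or horizontal distance between roller_1 and block_hole2 below 0.006 m or horizontal distance between roller_1 and block_hole3 below 0.006 m) and height (world z) of each of roller_1, roller_2, roller_3, roller_4 below 0.022 m and angle between each of roller_1, roller_2, roller_3, roller_4's own z axis and vertical below 0.1 rad and (horizontal distance between roller_2 and block_hole0 below 0.006 m or horizontal distance between roller_2 and block_hole1 below 0.006 m or horizontal distance between roller_2 and block_hole2 below 0.006 m or horizontal distance between roller_2 and block_hole3 below 0.006 m) and (horizontal distance between roller_3 and block_hole0 below 0.006 m or horizontal distance between roller_3 and block_hole1 below 0.006 m or horizontal distance between roller_3 and block_hole2 below 0.006 m or horizontal distance between roller_3 and block_hole3 below 0.006 m) and (horizontal distance between roller_4 and block_hole0 below 0.006 m or horizontal distance between roller_4 and block_hole1 below 0.006 m or horizontal distance between roller_4 and block_hole2 below 0.006 m or horizontal distance between roller_4 and block_hole3 below 0.006 m)), for 0.3 s.
2. the blue key is pressed fully down, with every roller standing in a nest (all of step 1 and value of joint key_blue above 0.0042 m), for 0.1 s.
3. then the yellow key is pressed fully down, with every roller standing in a nest (all of step 1 and value of joint key_yellow above 0.0042 m), for 0.1 s.
4. then the green key is held fully down for 1.5 s or more, with every roller standing in a nest (all of step 1 and value of joint key_green above 0.0042 m), for 1.5 s.
5. then the red key is pressed fully down, with every roller standing in a nest (all of step 1 and value of joint key_red above 0.0042 m), for 0.1 s.
6. then the blue key is pressed fully down once more, with every roller standing in a nest (all of step 2), for 0.1 s.
At the end, for the whole second after the job is handed in: Every roller that is there stands upright (within 0.1 rad) on the floor of the grey tray (its underside's centre within 105 mm along and 58 mm across of the tray's centre), and all keys are up (x of roller_1 in the frame of tray between -0.105 and 0.105 m and y of roller_1 in the frame of tray between -0.058 and 0.058 m and z of each of roller_1, roller_2, roller_3, roller_4 in the frame of tray below 0.012 m and angle between each of roller_1, roller_2, roller_3, roller_4's own z axis and vertical below 0.1 rad and x of roller_2 in the frame of tray between -0.105 and 0.105 m and y of roller_2 in the frame of tray between -0.058 and 0.058 m and x of roller_3 in the frame of tray between -0.105 and 0.105 m and y of roller_3 in the frame of tray between -0.058 and 0.058 m and x of roller_4 in the frame of tray between -0.105 and 0.105 m and y of roller_4 in the frame of tray between -0.058 and 0.058 m and value of joint each of key_blue, key_yellow, key_green, key_red below 0.002 m); the robot touches nothing.
It fails at once if the black key is pressed (more than 3 mm) (value of joint key_black above 0.003 m).
It fails at once if two keys are down (more than 3 mm) at the same time (value of joint each of key_blue, key_yellow above 0.003 m or value of joint each of key_blue, key_green above 0.003 m or value of joint each of key_blue, key_red above 0.003 m or value of joint each of key_yellow, key_green above 0.003 m or value of joint each of key_yellow, key_red above 0.003 m or value of joint each of key_green, key_red above 0.003 m).
It fails at once if a bystander is moved more than 40 mm (distance of any of wrench, screwdriver, big_nut, castor, switch_box from where it was at the start of the episode above 0.04 m).
Of roller_1, roller_2, roller_3, roller_4 only 2 to 4 are there at a start; the rules pass over those that are not, and their reading is None.
At some moment in a run one of roller_1, roller_2, roller_3, roller_4 may be knocked a few centimetres aside while the robot is not near it.
It also fails if it takes over 210 s, if anything falls off the work surface, if the arm or the gripper's body presses on something with over 40 N, if the wrist force passes 120 N, or if a joint passes its speed limit or range.

## Robot

A 6-joint arm with a two-finger parallel gripper is mounted at the origin on the work surface. World frame = base frame: x ahead of the robot, y to its left, z up, the work surface at z = 0. Lengths are in m, angles in rad, forces in N, time in s.
With the tool pointing down it reaches from about 0.25 to 0.725 m from the base axis. Payload 4 kg.
Tool frame: the origin (TCP) lies on the centre line of the jaws, within the pads' length; the fingertips stand 19 mm ahead of it and the grasp point (between the pads) is the TCP; z points along the fingers, y is the direction in which the jaws open and shut (so a half turn about z gives the same grasp; the last joint's range is limited). The gripper opens to 85 mm and grips with 20 to 120 N. Pads are 22 mm wide; open, the fingers measure 114 mm over their backs; the gripper's body (76 mm by 85 mm) begins 54 mm behind the grasp point. The pads swing forward as they close: fully open they stand 13 mm farther back than shut.
Start: joints at [1.14, 0.241, 0.005, 1.335, 0, 1.571], TCP at [0.209, 0.454, 0.25] pointing down, gripper open.
Joint ranges: [-2.72, 2.72], [-1.05, 1.87], [-1.09, 1.28], [-1.99, 2.15], [-1.42, 1.44], [-3.14, 3.14]. Speed limits (rad/s): [2.79, 2.79, 3.14, 3.14, 3.14, 3.14].

## Interface

Orientations are given as a unit quaternion [x, y, z, w].
In Python, from workcell import bot gives the robot as it stands. The module is installed in compiled form; this text tells all that it offers.
- The arm moves only by the shell command python3 -m handwheel 'ROWS' [OPENING]. ROWS is JSON, a list of rows, each an object of numbers: "dx", "dy", "dz": the shift along the tool's x, y, z as a fraction of full scale; "ax", "ay", "az": the turn, a rotation vector about the tool's x, y, z as a fraction of full scale. In form: [{"dx": .., "dy": .., "dz": .., "ax": .., "ay": .., "az": ..}, ...]. A call has 1 to 12 rows; each row shifts and turns the commanded pose from where the row before left it, along the tool's axes as they then stand; what a row does not reach is not made up. Full scale, the value 1, is 2.5 cm for a shift and 0.15 rad for a turn. A row lasts 1/10 s, in which the tool goes at most 50 mm and 8.59 degrees, less where a joint would pass 70% of its speed; a pose out of reach is approached as far as the arm can. A call with a number of a shift or a turn outside -1 to 1 is refused whole. A call with a gripper value outside its range is refused whole. OPENING is the gripper's target within -1 to 1 (fully open at 1, half-way at 0, shut at -1), set as the call begins (- or left out, the last holds). The fingers move at their own pace and stop on an object; the grip force is fixed at half the most. Time passes only in rows, so rows that do not move let the fingers close. It gives the time, the measured TCP pose, the force and the opening at its end, in the units of the state.
- bot.get_obs(): the state, without advancing time (a new reading comes with each control period).
- bot.camera(name): name is "scene" or "top" or "wrist"; returns a dict with "img" (400x640x3 uint8, red, green, blue), "intrinsics" (3x3 intrinsics, pixels), "eye" and "rotation" of the camera in the world. Camera axes: x right, y down, z forward; pixel columns grow to the right and rows downward; lengths in m; the calibration is good to about 2 mm. A picture is of the moment at which its call begins. There is no depth.
- bot.job_done(): hands the job in, once; it reports no verdict.
Trained networks look in a picture, given as the dict that the camera call returned (one of the last four; its "shot" number tells which), for a name from the list of things; names that differ only in an ending like _2 or _b are one class to them, and where a whole thing is asked for, a point or a joint stands for the part that bears it (a point fixed in the world has none). Each returns a list of dicts, best first, with "confidence" (0 to 1); they miss things now and then, are a little off and sometimes report something else, mostly with a low value. They report only what shows in the picture. A call takes as long as a camera call.
- bot.trace(thing, picture): "region" (400x640 bool, what is visible of it) and "rect" ([centre column, centre row, width, height] in pixels, round what is visible of it).
The state is a dict: "clock": time; "joint_pos": joint angles; "joint_vel": joint speeds; "tau": joint torques, N m; "eef_pos": TCP position; "tool_rot": TCP orientation; "ft_force": force on the tool from outside, world axes, zero at the start; "ft_torque": the same for the moment, N m; "grip_width": finger opening in m.
Only numpy, scipy, OpenCV 4.12 (cv2) and the standard library are available. Lean on these libraries where they do the work, as an engineer would, in place of code of your own. Each camera call takes 0.05 s, during which the arm holds its last target.

## Working session

There is one attempt and no reset: what is moved stays moved. The work goes in short steps, Python scripts to look and compute and a shell command to move; the robot and the scene stay as the last step left them, time stands still between calls to the robot, and variables do not carry over. Pictures are saved under pics/ and viewed, and the job is handed in when it is done.

```bash
mkdir -p pics; ls
python3 - <<'E'
from workcell import bot
import cv2
o=bot.get_obs(); print({k:(v if not hasattr(v,'round') else v) for k,v in o.items()})
for n in ["scene","top","wrist"]:
    p=bot.camera(n); print(n,p['shot'],p['eye'],p['rotation'],p['intrinsics'])
    cv2.imwrite(f"pics/{n}0.png",p['img'][:,:,::-1])
E
```

```text
pics
{'clock': 0.0, 'joint_pos': array([ 1.14000014e+00,  2.41412721e-01,  3.74040683e-03,  1.33519821e+00,
       -3.01351452e-05,  1.57079233e+00]), 'joint_vel': array([-8.62067292e-05,  8.89140097e-04, -1.65841747e-03, -3.46282958e-05,
       -1.37022951e-03,  1.08883941e-04]), 'tau': array([-1.36408751e-03, -3.72320795e+01,  2.52407295e+01,  1.68947247e-02,
       -8.53254005e-05,  1.18863400e-05]), 'eef_pos': array([0.20856094, 0.4537822 , 0.24941922]), 'tool_rot': array([ 2.13734257e-01,  9.76891290e-01, -1.01635216e-03, -2.06948180e-04]), 'ft_force': array([ 0.29215304, -0.11631772, -0.03207307]), 'ft_torque': array([ 0.00890889, -0.04033596,  0.03258538]), 'grip_width': 0.08541290778343068}
scene 1 [1.18491405 0.27516972 0.87660954] [ 0.50690129  0.79242744 -0.28636793 -0.18194299] [[442.39547617   0.         319.454619  ]
 [  0.         442.39547617 192.29645425]
 [  0.           0.           1.        ]]
top 2 [ 0.39614012 -0.01530493  0.97609296] [ 0.72247681 -0.68322893  0.07238809 -0.07736576] [[389.51115783   0.         320.46830503]
 [  0.         389.51115783 202.05285773]
 [  0.           0.           1.        ]]
wrist 3 [0.13178538 0.49066522 0.37314841] [0.83032683 0.53250184 0.08797192 0.13878073] [[331.91827965   0.         316.75559191]
 [  0.         331.91827965 200.11714652]
 [  0.           0.           1.        ]]
```

View pics/scene0.png

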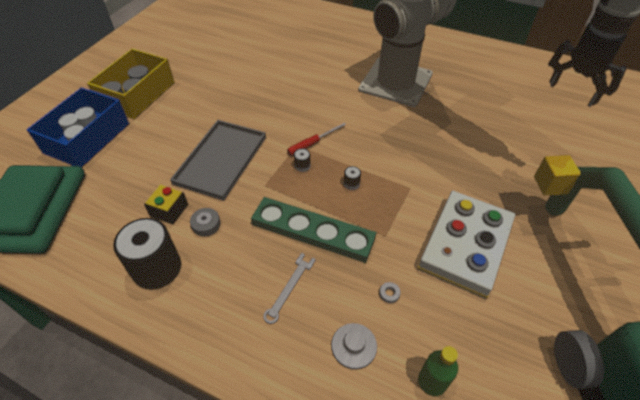

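View pics/top0.png

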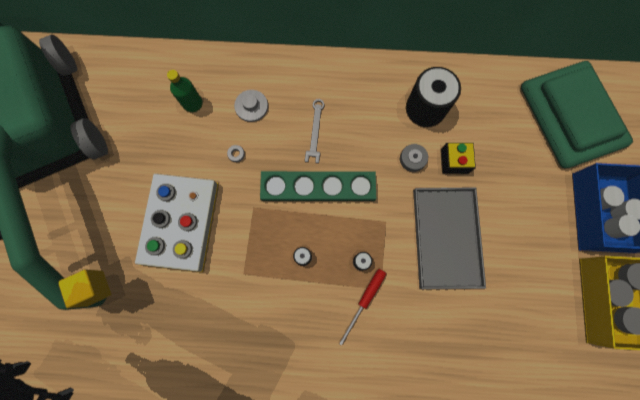

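View pics/wrist0.png

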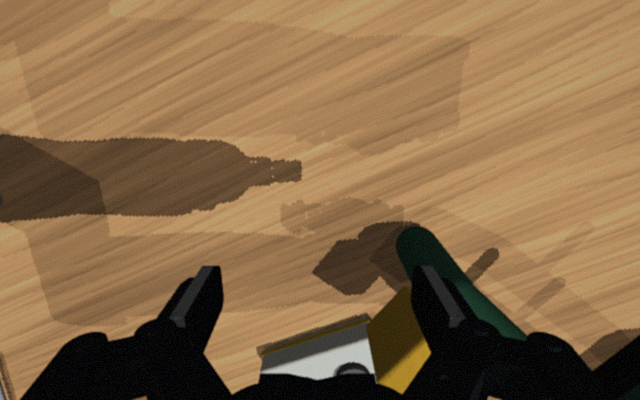

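Two rollers show on the cardboard (top view pixels about (303,257) and (363,261)). The block is at (319,187), the tray at (448,238) and the console at left, (177,222). A yellow-headed lamp overhangs near (85,290). Next I'll write helpers and measure from two views.

```bash
cat > h.py <<'E'
from workcell import bot
import numpy as np, cv2
from scipy.spatial.transform import Rotation as R
def ray(p,uv):
    K=p['intrinsics']; d=np.linalg.inv(K)@np.array([uv[0],uv[1],1.0])
    q=np.asarray(p['rotation']); M=R.from_quat(q).as_matrix() if q.size==4 else q
    d=M@d; return np.asarray(p['eye']),d/np.linalg.norm(d)
def onz(p,uv,z):
    e,d=ray(p,uv); return e+d*(z-e[2])/d[2]
def proj(p,X):
    M=R.from_quat(p['rotation']).as_matrix(); c=M.T@(np.asarray(X)-p['eye']); u=p['intrinsics']@c; return u[:2]/u[2]
def tri(a,b):
    (e1,d1),(e2,d2)=a,b
    A=sum(np.eye(3)-np.outer(d,d) for d in (d1,d2)); B=sum((np.eye(3)-np.outer(d,d))@e for e,d in (a,b))
    X=np.linalg.solve(A,B); err=np.linalg.norm(np.cross(X-e1,d1)); return X,err
def save(p,n): cv2.imwrite(f"pics/{n}.png",p['img'][:,:,::-1])
def blobs(p,mask,amin=30,amax=3000):
    n,l,s,c=cv2.connectedComponentsWithStats(mask.astype(np.uint8))
    return [(c[i].round(1),s[i]) for i in range(1,n) if amin<=s[i][4]<=amax]
E
python3 - <<'E'
from h import *
np.set_printoptions(precision=4,suppress=True)
P={n:bot.camera(n) for n in("top","scene")}
for t in ["roller_1","key_blue_top","key_yellow_top","key_green_top","key_red_top","key_black_top","tray","block_hole0","screwdriver","wrench","big_nut","castor","switch_box"]:
    for n in P:
        r=bot.trace(t,P[n])
        print(t,n,[(round(float(x['confidence']),2),np.round(x['rect'],1).tolist(),int(x['region'].sum())) for x in r])
for n in P:
    im=P[n]['img'];hsv=cv2.cvtColor(im,cv2.COLOR_RGB2HSV)
    m=(hsv[...,1]<60)&(hsv[...,2]>120)
    print(n,[(c.tolist(),s.tolist()) for c,s in blobs(P[n],m,15,1000)])
    np.save(f"{n}.npy",P[n],allow_pickle=True)
E
```

```text
roller_1 top [(0.85, [362.4, 261.3, 15.5, 16.6], 282), (0.52, [302.1, 256.9, 22.5, 17.7], 298)]
roller_1 scene [(0.86, [350.4, 179.9, 14.2, 21.6], 323), (0.69, [302.5, 162.0, 10.2, 23.6], 295)]
key_blue_top top [(0.53, [165.6, 190.6, 10.2, 10.3], 116)]
key_blue_top scene [(0.65, [310.6, 143.4, 47.1, 23.1], 283), (0.34, [314.6, 230.1, 125.0, 66.2], 3856)]
key_yellow_top top [(0.54, [181.1, 249.8, 21.3, 8.3], 123)]
key_yellow_top scene []
key_green_top top [(0.17, [181.0, 250.0, 13.4, 9.4], 115)]
key_green_top scene [(0.53, [493.0, 215.1, 14.3, 7.8], 118)]
key_red_top top [(0.58, [317.6, 190.3, 117.4, 29.8], 3479), (0.57, [412.9, 159.6, 25.7, 27.5], 671), (0.34, [158.4, 218.1, 5.9, 3.1], 109)]
key_red_top scene [(0.46, [459.3, 225.8, 8.2, 10.5], 84)]
key_black_top top []
key_black_top scene []
tray top [(0.71, [235.4, 154.9, 19.8, 15.8], 226)]
tray scene [(0.96, [217.9, 159.4, 99.7, 82.3], 4266), (0.46, [494.2, 216.9, 10.3, 8.2], 111)]
block_hole0 top [(0.65, [362.8, 307.4, 48.1, 76.4], 517), (0.56, [319.1, 187.6, 112.5, 36.4], 3481), (0.43, [166.3, 191.5, 11.7, 11.8], 110)]
block_hole
[... 1358 characters left out ...]
8, 15, 16, 163]), ([362.8, 260.5], [356, 253, 15, 16, 165]), ([350.3, 325.8], [340, 307, 22, 38, 91])]
scene [([423.0, 75.8], [417, 68, 15, 18, 169]), ([373.4, 89.5], [359, 82, 33, 16, 164]), ([75.7, 116.1], [59, 107, 34, 19, 312]), ([332.6, 129.1], [320, 123, 25, 14, 36]), ([72.8, 130.8], [64, 125, 20, 13, 168]), ([301.6, 153.9], [295, 150, 14, 9, 91]), ([352.2, 171.5], [346, 167, 14, 10, 104]), ([271.0, 213.6], [262, 207, 19, 14, 214]), ([203.6, 217.7], [197, 212, 14, 12, 109]), ([298.5, 222.5], [289, 216, 20, 14, 229]), ([326.6, 231.7], [317, 225, 20, 15, 242]), ([355.6, 241.2], [346, 234, 20, 16, 254]), ([288.2, 287.7], [264, 253, 51, 70, 623]), ([389.9, 290.8], [380, 282, 20, 18, 196])]
```

Run:
```python
import cv2
t=cv2.imread('pics/top0.png');s=cv2.imread('pics/scene0.png')
cv2.imwrite('pics/topc.png',cv2.resize(t[140:310,120:390],None,fx=2.9,fy=2.9,interpolation=cv2.INTER_CUBIC))
cv2.imwrite('pics/scenec.png',cv2.resize(s[110:310,240:530],None,fx=2.7,fy=2.7,interpolation=cv2.INTER_CUBIC))
```

```text
(no output)
```

View pics/topc.png

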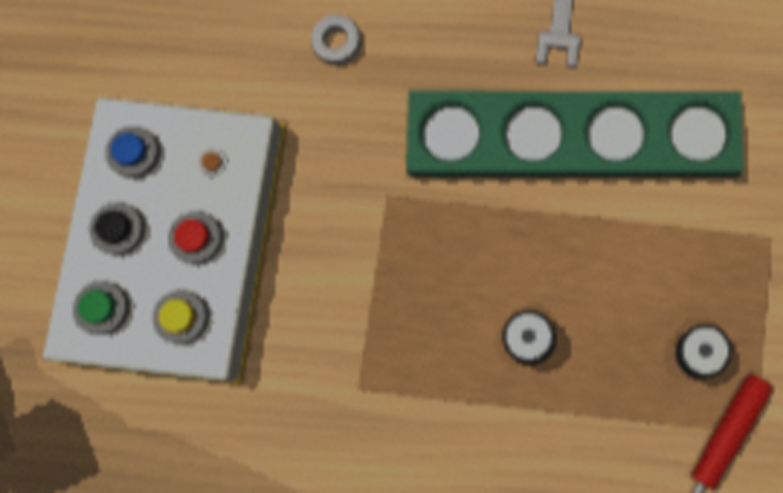

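View pics/scenec.png

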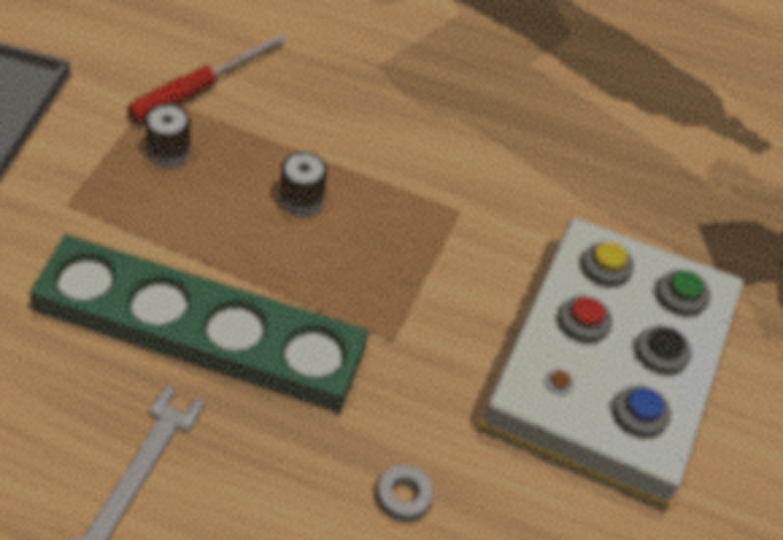

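Run:
```python
from h import *
np.set_printoptions(precision=4,suppress=True)
T=np.load('top.npy',allow_pickle=True).item();S=np.load('scene.npy',allow_pickle=True).item()
def both(nm,a,b): 
    X,e=tri(ray(T,a),ray(S,b)); print(nm,X,'err',round(e,4))
both('rA top',(301.8,255.5),(352.2,171.5)); both('rB top',(362.8,260.5),(301.6,153.9))
for a,b in zip([(275.4,185.7),(303.8,185.9),(332.2,185.8),(360.5,185.8)],[(355.6,241.2),(326.6,231.7),(298.5,222.5),(271,213.6)]):
    both('nest',a,b); print('   z=.016',onz(T,a,.016),onz(S,b,.016))
cols={'blue':(100,130),'yellow':(22,34),'green':(45,85),'red':(0,8)}
for n,P,box in(('top',T,(140,170,220,280)),('scene',S,(415,185,520,300))):
    hsv=cv2.cvtColor(P['img'],cv2.COLOR_RGB2HSV); sub=np.zeros(hsv.shape[:2],bool); sub[box[1]:box[3],box[0]:box[2]]=1
    for c,(a,b) in cols.items():
        m=sub&(hsv[...,0]>=a)&(hsv[...,0]<=b)&(hsv[...,1]>110)&(hsv[...,2]>70)
        print(n,c,[(q.tolist(),s.tolist()) for q,s in blobs(P,m,20)])
# tray corners
for uv in [(414,190),(476,188),(485,287),(418,289)]: print('tray',onz(T,uv,.022))
```

```text
rA top [0.4645 0.0327 0.0477] err 0.0012
rB top [ 0.461  -0.112   0.0461] err 0.0011
nest [0.6382 0.1131 0.0193] err 0.0008
   z=.016 [0.6388 0.1142 0.016 ] [0.6364 0.1117 0.016 ]
nest [0.6418 0.0412 0.0188] err 0.0007
   z=.016 [0.6423 0.042  0.016 ] [0.6402 0.0398 0.016 ]
nest [ 0.646  -0.0305  0.0192] err 0.0005
   z=.016 [ 0.6466 -0.0301  0.016 ] [ 0.6441 -0.0321  0.016 ]
nest [ 0.6501 -0.1025  0.0192] err 0.0008
   z=.016 [ 0.6506 -0.102   0.016 ] [ 0.6483 -0.1047  0.016 ]
top blue [([163.2, 190.9], [158, 186, 11, 11, 94])]
top yellow [([180.4, 248.5], [175, 243, 12, 12, 116])]
top green [([152.2, 245.2], [147, 240, 11, 11, 94])]
top red [([185.3, 220.8], [180, 216, 12, 11, 105])]
scene blue [([478.7, 259.0], [473, 254, 12, 11, 96])]
scene yellow [([465.7, 204.3], [460, 200, 12, 10, 92])]
scene green [([494.1, 214.9], [489, 211, 11, 9, 58])]
scene red [([457.3, 224.9], [452, 220, 12, 11, 99])]
tray [ 0.6456 -0.2365  0.022 ]
tray [ 0.6595 -0.3927  0.022 ]
tray [ 0.4158 -0.4073  0.022 ]
tray [ 0.4021 -0.2474  0.022 ]
```

Run:
```python
from h import *
np.set_printoptions(precision=4,suppress=True)
T=np.load('top.npy',allow_pickle=True).item();S=np.load('scene.npy',allow_pickle=True).item()
def both(nm,a,b): 
    X,e=tri(ray(T,a),ray(S,b)); print(nm,X,'err',round(e,4))
both('blue',(163.2,190.9),(478.7,259)); both('yel',(180.4,248.5),(465.7,204.3)); both('green',(152.2,245.2),(494.1,214.9)); both('red',(185.3,220.8),(457.3,224.9))
both('black',(120+112/2.9,140+228/2.9),(240+666/2.7,110+344/2.7))
both('lamp',(85,288),(557,176))
for uv in [(378,269),(385.5,271),(359.7,304),(367,308)]: print('sd',onz(T,uv,.012))
```

```text
blue [0.599  0.3756 0.0642] err 0.0012
yel [0.4636 0.3165 0.0636] err 0.0008
green [0.4676 0.3828 0.0644] err 0.0012
red [0.5295 0.3133 0.0632] err 0.0012
black [0.5319 0.3802 0.0578] err 0.0007
lamp [0.3644 0.4792 0.1381] err 0.0004
sd [ 0.4445 -0.1522  0.012 ]
sd [ 0.4407 -0.1706  0.012 ]
sd [ 0.3593 -0.1105  0.012 ]
sd [ 0.351  -0.1282  0.012 ]
```

```bash
python3 -m handwheel '[{"az":1,"dx":0,"dy":0},{"az":1},{"az":1},{"az":1},{"az":1},{"az":1},{"az":1},{"az":0.6}]' 0.4
```

```text
invalid input
```

```bash
python3 -m handwheel '[{"dx":0,"dy":0,"dz":0,"ax":0,"ay":0,"az":1},{"dx":0,"dy":0,"dz":0,"ax":0,"ay":0,"az":1},{"dx":0,"dy":0,"dz":0,"ax":0,"ay":0,"az":1},{"dx":0,"dy":0,"dz":0,"ax":0,"ay":0,"az":1},{"dx":0,"dy":0,"dz":0,"ax":0,"ay":0,"az":1},{"dx":0,"dy":0,"dz":0,"ax":0,"ay":0,"az":1},{"dx":0,"dy":0,"dz":0,"ax":0,"ay":0,"az":1},{"dx":0,"dy":0,"dz":0,"ax":0,"ay":0,"az":0.6}]' 0.4
```

```text
clock: 2.35
eef_pos: [0.2088, 0.4543, 0.2503]
tool_rot: [0.709, 0.705, -0.0, 0.0]
ft_force: [-0.3, -0.1, 0.7]
grip_width: 0.0602
```

```bash
python3 -m handwheel '[{"dx":-1,"dy":0.85,"dz":0,"ax":0,"ay":0,"az":0},{"dx":-1,"dy":0.85,"dz":0,"ax":0,"ay":0,"az":0},{"dx":-1,"dy":0.85,"dz":0,"ax":0,"ay":0,"az":0},{"dx":-1,"dy":0.85,"dz":0,"ax":0,"ay":0,"az":0},{"dx":-1,"dy":0.85,"dz":0,"ax":0,"ay":0,"az":0},{"dx":-1,"dy":0.85,"dz":0,"ax":0,"ay":0,"az":0},{"dx":-1,"dy":0.85,"dz":0,"ax":0,"ay":0,"az":0},{"dx":-1,"dy":0.85,"dz":0,"ax":0,"ay":0,"az":0},{"dx":-1,"dy":0.85,"dz":0,"ax":0,"ay":0,"az":0},{"dx":-1,"dy":0.85,"dz":0,"ax":0,"ay":0,"az":0},{"dx":-1,"dy":0.85,"dz":0,"ax":0,"ay":0,"az":0},{"dx":-1,"dy":0.85,"dz":0,"ax":0,"ay":0,"az":0}]'; python3 -m handwheel '[{"dx":-1,"dy":0,"dz":0,"ax":0,"ay":0,"az":0},{"dx":-1,"dy":0,"dz":0.4,"ax":0,"ay":0,"az":0},{"dx":-1,"dy":0,"dz":0.4,"ax":0,"ay":0,"az":0},{"dx":-1,"dy":0,"dz":0.4,"ax":0,"ay":0,"az":0},{"dx":-0.8,"dy":0,"dz":0.4,"ax":0,"ay":0,"az":0},{"dx":0,"dy":0,"dz":0,"ax":0,"ay":0,"az":0}]'
python3 - <<'E'
from h import *
np.set_printoptions(precision=4,suppress=True)
o=bot.get_obs();print(o['eef_pos'],o['tool_rot'])
p=bot.camera('wrist');save(p,'w1');np.save('w1.npy',p,allow_pickle=True)
print(p['eye'],[(round(float(x['confidence']),2),np.round(x['rect'],1).tolist()) for x in bot.trace('roller_1',p)])
E
```

```text
clock: 3.55
eef_pos: [0.4646, 0.1532, 0.2504]
tool_rot: [0.707, 0.707, 0.0, 0.0]
ft_force: [0.2, 0.5, 0.8]
grip_width: 0.0597
clock: 4.15
eef_pos: [0.4627, 0.0324, 0.2091]
tool_rot: [0.708, 0.706, -0.001, -0.001]
ft_force: [0.2, 0.4, -0.6]
grip_width: 0.0599
[0.4627 0.0324 0.2091] [ 0.7084  0.7059 -0.0013 -0.0008]
[0.4624 0.1177 0.3326] [(0.63, [314.5, 307.2, 42.4, 55.9]), (0.59, [318.5, 178.7, 51.4, 53.6])]
```

View pics/w1.png

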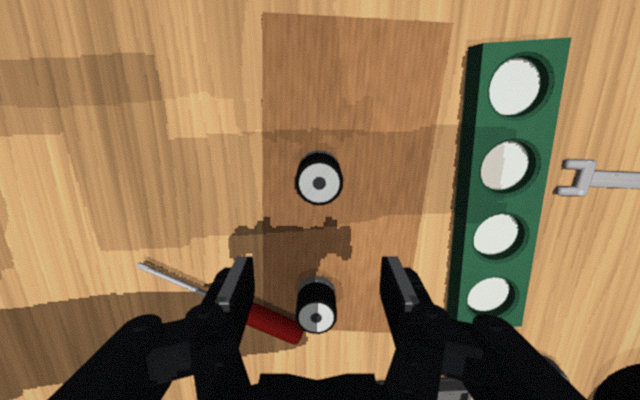

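Run:
```python
from h import *
np.set_printoptions(precision=4,suppress=True)
p=np.load('w1.npy',allow_pickle=True).item()
print(onz(p,(319,183),.046),onz(p,(316.5,318),.046))
T=np.load('top.npy',allow_pickle=True).item()
print(tri(ray(p,(319,183)),ray(T,(301.8,255.5))),tri(ray(p,(316.5,318)),ray(T,(362.8,260.5))))
# nests: floor ellipses and mouths
hsv=cv2.cvtColor(p['img'],cv2.COLOR_RGB2HSV); m=(hsv[...,1]<60)&(hsv[...,2]>110);m[:,:460]=0
for c,s in blobs(p,m,300,4000): print(c,s,onz(p,c,.016),onz(p,c,.03))
```

```text
[0.4634 0.0356 0.046 ] [ 0.4606 -0.1102  0.046 ]
(array([0.464 , 0.0343, 0.0418]), np.float64(0.0005923798369410192)) (array([ 0.4606, -0.1111,  0.0449]), np.float64(1.8780529703217487e-05))
[513.7  86.5] [ 489   59   51   56 2250] [0.6391 0.1169 0.016 ] [0.6313 0.1169 0.03  ]
[503.9 165.6] [ 481  141   48   49 1759] [0.6433 0.0441 0.016 ] [0.6353 0.0474 0.03  ]
[597.7 178.3] [ 558  159   82   37 1554] [0.7378 0.0311 0.016 ] [0.7256 0.0349 0.03  ]
[495.2 234. ] [ 473  213   45   42 1397] [ 0.6473 -0.0288  0.016 ] [ 0.6391 -0.0223  0.03  ]
[487.9 293.7] [ 467  277   42   34 1095] [ 0.6517 -0.1017  0.016 ] [ 0.6433 -0.092   0.03  ]
```

```bash
python3 -m handwheel '[{"dx":0.06,"dy":0.04,"dz":0.9,"ax":0,"ay":0,"az":0},{"dx":0,"dy":0,"dz":0.9,"ax":0,"ay":0,"az":0},{"dx":0,"dy":0,"dz":0.9,"ax":0,"ay":0,"az":0},{"dx":0,"dy":0,"dz":0.9,"ax":0,"ay":0,"az":0},{"dx":0,"dy":0,"dz":0.9,"ax":0,"ay":0,"az":0},{"dx":0,"dy":0,"dz":0.9,"ax":0,"ay":0,"az":0},{"dx":0,"dy":0,"dz":0.9,"ax":0,"ay":0,"az":0},{"dx":0,"dy":0,"dz":0.6,"ax":0,"ay":0,"az":0},{"dx":0,"dy":0,"dz":0,"ax":0,"ay":0,"az":0}]'
```

```text
clock: 5.15
eef_pos: [0.4636, 0.0369, 0.0364]
tool_rot: [0.706, 0.708, -0.001, -0.001]
ft_force: [-0.7, 0.1, 0.4]
grip_width: 0.0594
```

```bash
python3 -m handwheel '[{"dx":-0.08,"dy":0,"dz":0,"ax":0,"ay":0,"az":0},{"dx":0,"dy":0,"dz":0,"ax":0,"ay":0,"az":0},{"dx":0,"dy":0,"dz":0,"ax":0,"ay":0,"az":0}]'; python3 -m handwheel '[{"dx":0,"dy":0,"dz":0,"ax":0,"ay":0,"az":0},{"dx":0,"dy":0,"dz":0,"ax":0,"ay":0,"az":0},{"dx":0,"dy":0,"dz":0,"ax":0,"ay":0,"az":0},{"dx":0,"dy":0,"dz":0,"ax":0,"ay":0,"az":0},{"dx":0,"dy":0,"dz":0,"ax":0,"ay":0,"az":0},{"dx":0,"dy":0,"dz":0,"ax":0,"ay":0,"az":0},{"dx":0,"dy":0,"dz":0,"ax":0,"ay":0,"az":0}]' -1
```

```text
clock: 5.45
eef_pos: [0.4659, 0.034, 0.039]
tool_rot: [0.707, 0.707, 0.001, 0.001]
ft_force: [0.7, -0.3, -0.0]
grip_width: 0.0597
clock: 6.15
eef_pos: [0.4654, 0.0339, 0.039]
tool_rot: [0.707, 0.707, 0.001, 0.0]
ft_force: [-2.2, 0.2, 6.2]
grip_width: 0.0424
```

```bash
python3 -m handwheel '[{"dx":0,"dy":0,"dz":-0.5,"ax":0,"ay":0,"az":0},{"dx":0,"dy":0,"dz":-1,"ax":0,"ay":0,"az":0},{"dx":0,"dy":0,"dz":-1,"ax":0,"ay":0,"az":0},{"dx":0.1,"dy":1,"dz":-0.5,"ax":0,"ay":0,"az":0},{"dx":0.1,"dy":1,"dz":0,"ax":0,"ay":0,"az":0},{"dx":0.1,"dy":1,"dz":0,"ax":0,"ay":0,"az":0},{"dx":0,"dy":1,"dz":0,"ax":0,"ay":0,"az":0},{"dx":0,"dy":1,"dz":0,"ax":0,"ay":0,"az":0},{"dx":0,"dy":1,"dz":0,"ax":0,"ay":0,"az":0},{"dx":0,"dy":1,"dz":0,"ax":0,"ay":0,"az":0},{"dx":0,"dy":0,"dz":0,"ax":0,"ay":0,"az":0},{"dx":0,"dy":0,"dz":0,"ax":0,"ay":0,"az":0}]'
python3 - <<'E'
from h import *
np.set_printoptions(precision=4,suppress=True)
for i in range(3):
    p=bot.camera('wrist');o=bot.get_obs();print(o['eef_pos'],o['tool_rot'],o['ft_force'],o['grip_width'])
save(p,'w2')
p=bot.camera('top');save(p,'t2');p=bot.camera('scene');save(p,'s2')
E
```

```text
clock: 7.35
eef_pos: [0.6392, 0.0412, 0.1119]
tool_rot: [0.707, 0.707, -0.001, -0.001]
ft_force: [-0.9, 0.5, -0.8]
grip_width: 0.0422
[0.6387 0.0412 0.1121] [ 0.7072  0.7071 -0.0009 -0.0008] [-1.0258 -0.1387 -1.3395] 0.042348526635003804
[0.6385 0.0412 0.1123] [ 0.7071  0.7071 -0.0008 -0.0007] [ 0.053  -0.0231 -2.0443] 0.04222301512421493
[0.6386 0.0413 0.1126] [ 0.7071  0.7071 -0.0006 -0.0006] [-0.202  -0.0879 -1.885 ] 0.042169418969148866
```

View pics/w2.png

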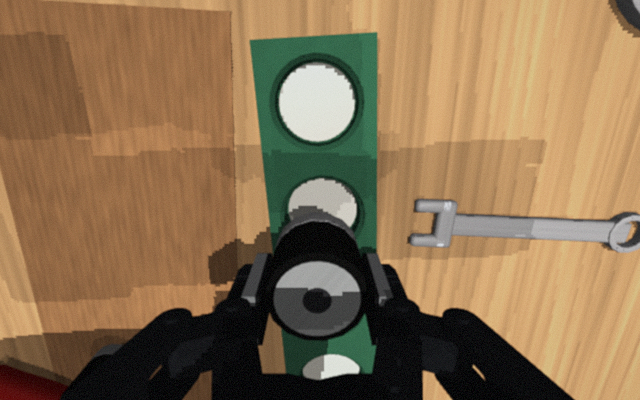

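View pics/s2.png

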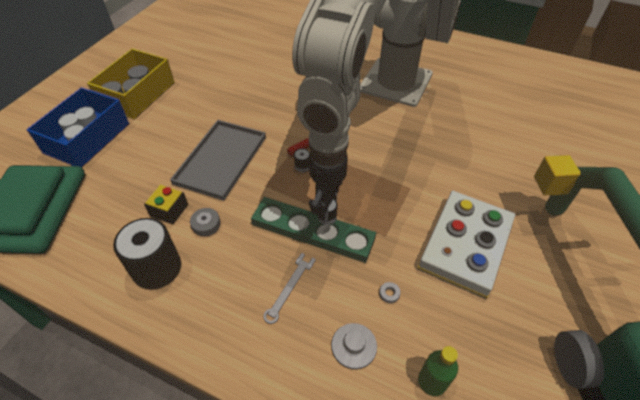

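Run:
```python
from h import *
np.set_printoptions(precision=4,suppress=True)
p=bot.camera('wrist');o=bot.get_obs();print(o['eef_pos'])
n1=onz(p,(318.5,100.5),.03); print('nest1 mouth',n1,'floor',onz(p,(317,103),.016),'pred nest2',n1+np.array([.0040,-.0719,0]))
print('roller',onz(p,(317,300),.1195))
# edges of block in the image to check
im=p['img'].astype(int)
for r in (55,100,150):
    g=(im[r,:,1]-im[r,:,0]>20)&(im[r,:,1]-im[r,:,2]>5); c=np.where(g)[0]; c=c[(c>200)&(c<420)]
    print(r,c.min(),c.max(),onz(p,(c.min(),r),.03),onz(p,(c.max(),r),.03))
```

```text
[0.6391 0.0413 0.1131]
nest1 mouth [0.639  0.1187 0.03  ] floor [0.6381 0.1166 0.016 ] pred nest2 [0.643  0.0468 0.03  ]
roller [0.6381 0.0426 0.1195]
55 251 375 [0.6003 0.1436 0.03  ] [0.6713 0.1436 0.03  ]
100 256 375 [0.6017 0.1189 0.03  ] [0.6727 0.119  0.03  ]
150 261 375 [0.6031 0.089  0.03  ] [0.6744 0.089  0.03  ]
```

```bash
python3 -m handwheel '[{"dx":0.12,"dy":0.12,"dz":0,"ax":0,"ay":0,"az":0},{"dx":0,"dy":0,"dz":0.5,"ax":0,"ay":0,"az":0},{"dx":0,"dy":0,"dz":0.5,"ax":0,"ay":0,"az":0},{"dx":0,"dy":0,"dz":0.4,"ax":0,"ay":0,"az":0},{"dx":0,"dy":0,"dz":0.3,"ax":0,"ay":0,"az":0},{"dx":0,"dy":0,"dz":0.2,"ax":0,"ay":0,"az":0},{"dx":0,"dy":0,"dz":0.2,"ax":0,"ay":0,"az":0},{"dx":0,"dy":0,"dz":0.15,"ax":0,"ay":0,"az":0},{"dx":0,"dy":0,"dz":0,"ax":0,"ay":0,"az":0}]'; python3 -m handwheel '[{"dx":0,"dy":0,"dz":0,"ax":0,"ay":0,"az":0},{"dx":0,"dy":0,"dz":0,"ax":0,"ay":0,"az":0},{"dx":0,"dy":0,"dz":0,"ax":0,"ay":0,"az":0}]'
```

```text
clock: 8.55
eef_pos: [0.6425, 0.0443, 0.0561]
tool_rot: [0.707, 0.707, -0.0, -0.0]
ft_force: [-0.5, 0.3, -2.2]
grip_width: 0.0421
clock: 8.85
eef_pos: [0.6431, 0.0443, 0.0571]
tool_rot: [0.707, 0.707, 0.0, 0.0]
ft_force: [-0.3, -0.4, -1.4]
grip_width: 0.0423
```

```bash
python3 -m handwheel '[{"dx":0,"dy":0,"dz":0.08,"ax":0,"ay":0,"az":0},{"dx":0,"dy":0,"dz":0,"ax":0,"ay":0,"az":0},{"dx":0,"dy":0,"dz":0,"ax":0,"ay":0,"az":0}]';python3 -m handwheel '[{"dx":0,"dy":0,"dz":0,"ax":0,"ay":0,"az":0},{"dx":0,"dy":0,"dz":0,"ax":0,"ay":0,"az":0},{"dx":0,"dy":0,"dz":0,"ax":0,"ay":0,"az":0},{"dx":0,"dy":0,"dz":0,"ax":0,"ay":0,"az":0}]' 0.4; python3 -m handwheel '[{"dx":0,"dy":0,"dz":-0.3,"ax":0,"ay":0,"az":0},{"dx":0,"dy":0,"dz":-0.7,"ax":0,"ay":0,"az":0},{"dx":0,"dy":0,"dz":-1,"ax":0,"ay":0,"az":0},{"dx":0,"dy":0,"dz":-1,"ax":0,"ay":0,"az":0},{"dx":-1,"dy":-1,"dz":-1,"ax":0,"ay":0,"az":0},{"dx":-1,"dy":-1,"dz":-1,"ax":0,"ay":0,"az":0},{"dx":-1,"dy":-1,"dz":0,"ax":0,"ay":0,"az":0},{"dx":-1,"dy":-1,"dz":0,"ax":0,"ay":0,"az":0},{"dx":-1,"dy":-1,"dz":0,"ax":0,"ay":0,"az":0},{"dx":-1,"dy":-1,"dz":0,"ax":0,"ay":0,"az":0},{"dx":-0.2,"dy":-1,"dz":0,"ax":0,"ay":0,"az":0},{"dx":0,"dy":-0.3,"dz":0,"ax":0,"ay":0,"az":0}]'
python3 - <<'E'
from h import *
np.set_printoptions(precision=4,suppress=True)
p=bot.camera('wrist');o=bot.get_obs();print(o['eef_pos'],o['tool_rot'],o['ft_force'],o['grip_width'])
save(p,'w3');np.save('w3.npy',p,allow_pickle=True)
p=bot.camera('top');save(p,'t3');p=bot.camera('scene');save(p,'s3')
E
```

```text
clock: 9.15
eef_pos: [0.6433, 0.0443, 0.0551]
tool_rot: [0.707, 0.707, 0.0, 0.0]
ft_force: [0.1, -0.6, 0.7]
grip_width: 0.0424
clock: 9.55
eef_pos: [0.6427, 0.0443, 0.0545]
tool_rot: [0.707, 0.707, -0.0, -0.0]
ft_force: [0.3, 0.3, 0.3]
grip_width: 0.06
clock: 10.75
eef_pos: [0.458, -0.1115, 0.1802]
tool_rot: [0.708, 0.706, -0.0, -0.0]
ft_force: [0.6, -0.1, 0.2]
grip_width: 0.0599
[ 0.4582 -0.111   0.1802] [ 0.7077  0.7065 -0.0001 -0.0002] [-1.9245  0.6386 -1.0439] 0.0595220857699018
```

View pics/w3.png

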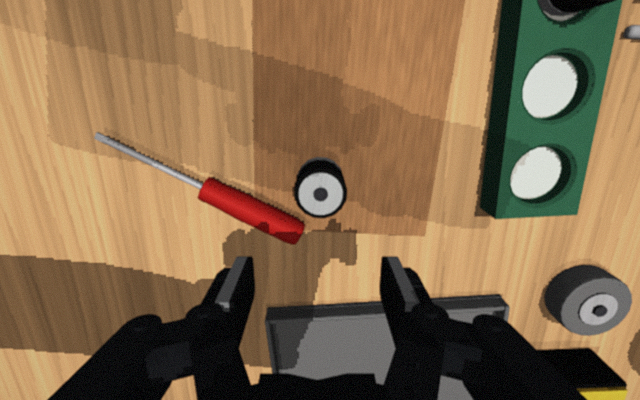

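View pics/s3.png

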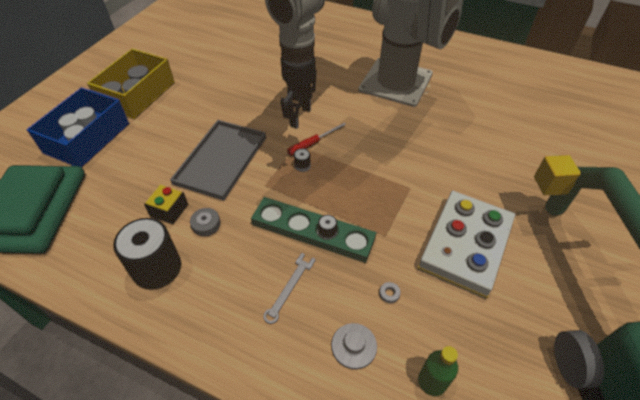

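```bash
python3 - <<'E'
from h import *
np.set_printoptions(precision=4,suppress=True)
p=np.load('w3.npy',allow_pickle=True).item();T=np.load('top.npy',allow_pickle=True).item()
print(onz(p,(320.5,194),.046),tri(ray(p,(320.5,194)),ray(T,(362.8,260.5))))
E
python3 -m handwheel '[{"dx":0,"dy":0.08,"dz":0,"ax":0,"ay":0,"az":1},{"dx":0,"dy":0,"dz":0.6,"ax":0,"ay":0,"az":1},{"dx":0,"dy":0,"dz":0.9,"ax":0,"ay":0,"az":0},{"dx":0,"dy":0,"dz":0.9,"ax":0,"ay":0,"az":0},{"dx":0,"dy":0,"dz":0.4,"ax":0,"ay":0,"az":0},{"dx":0,"dy":0,"dz":0,"ax":0,"ay":0,"az":0},{"dx":0,"dy":0,"dz":0,"ax":0,"ay":0,"az":0}]'
```

```text
[ 0.46   -0.1093  0.046 ] (array([ 0.4606, -0.1115,  0.0396]), np.float64(0.00047762998459856954))
clock: 11.6
eef_pos: [0.4633, -0.1105, 0.11]
tool_rot: [0.805, 0.594, 0.0, 0.0]
ft_force: [-0.3, -0.2, -0.6]
grip_width: 0.0599
```

```bash
python3 -m handwheel '[{"dx":0,"dy":-0.08,"dz":0.7,"ax":0,"ay":0,"az":0},{"dx":0,"dy":0,"dz":0.8,"ax":0,"ay":0,"az":0},{"dx":0,"dy":0,"dz":0.8,"ax":0,"ay":0,"az":0},{"dx":0,"dy":0,"dz":0.6,"ax":0,"ay":0,"az":0},{"dx":0,"dy":0,"dz":0,"ax":0,"ay":0,"az":0},{"dx":0,"dy":0,"dz":0,"ax":0,"ay":0,"az":0}]'; python3 -m handwheel '[{"dx":0,"dy":0,"dz":0,"ax":0,"ay":0,"az":0},{"dx":0,"dy":0,"dz":0,"ax":0,"ay":0,"az":0},{"dx":0,"dy":0,"dz":0,"ax":0,"ay":0,"az":0},{"dx":0,"dy":0,"dz":0,"ax":0,"ay":0,"az":0},{"dx":0,"dy":0,"dz":0,"ax":0,"ay":0,"az":0},{"dx":0,"dy":0,"dz":0,"ax":0,"ay":0,"az":0}]' -1
```

```text
clock: 12.2
eef_pos: [0.4614, -0.1103, 0.0381]
tool_rot: [0.805, 0.594, 0.0, 0.001]
ft_force: [0.2, 0.1, -0.0]
grip_width: 0.0599
clock: 12.8
eef_pos: [0.462, -0.1104, 0.0389]
tool_rot: [0.805, 0.593, 0.001, 0.001]
ft_force: [-0.6, 0.3, 5.5]
grip_width: 0.0425
```

```bash
python3 -m handwheel '[{"dx":0,"dy":0,"dz":-0.5,"ax":0,"ay":0,"az":0},{"dx":0,"dy":0,"dz":-1,"ax":0,"ay":0,"az":0},{"dx":0,"dy":0,"dz":-1,"ax":0,"ay":0,"az":-1},{"dx":0,"dy":0,"dz":-0.5,"ax":0,"ay":0,"az":-1},{"dx":0.22,"dy":1,"dz":0,"ax":0,"ay":0,"az":0},{"dx":0.22,"dy":1,"dz":0,"ax":0,"ay":0,"az":0},{"dx":0,"dy":1,"dz":0,"ax":0,"ay":0,"az":0},{"dx":0,"dy":1,"dz":0,"ax":0,"ay":0,"az":0},{"dx":0,"dy":1,"dz":0,"ax":0,"ay":0,"az":0},{"dx":0,"dy":1,"dz":0,"ax":0,"ay":0,"az":0},{"dx":0,"dy":1,"dz":0,"ax":0,"ay":0,"az":0},{"dx":0,"dy":0.5,"dz":0,"ax":0,"ay":0,"az":0}]'; python3 -m handwheel '[{"dx":0,"dy":0,"dz":0,"ax":0,"ay":0,"az":0},{"dx":0,"dy":0,"dz":0,"ax":0,"ay":0,"az":0},{"dx":0,"dy":0,"dz":0,"ax":0,"ay":0,"az":0}]'
python3 - <<'E'
from h import *
np.set_printoptions(precision=4,suppress=True)
p=bot.camera('wrist');o=bot.get_obs();print(o['eef_pos'],o['tool_rot'],o['ft_force'],o['grip_width'])
save(p,'w4');np.save('w4.npy',p,allow_pickle=True)
E
```

```text
clock: 14.0
eef_pos: [0.6498, -0.099, 0.1121]
tool_rot: [0.707, 0.707, 0.0, 0.001]
ft_force: [-0.2, -0.1, -2.6]
grip_width: 0.0419
clock: 14.3
eef_pos: [0.6468, -0.0991, 0.112]
tool_rot: [0.707, 0.707, -0.0, -0.001]
ft_force: [0.6, 0.3, -1.5]
grip_width: 0.0421
[ 0.6469 -0.0992  0.1121] [ 0.7072  0.707  -0.0003 -0.0004] [ 0.2584 -0.3022 -1.6929] 0.04227588633895893
```

View pics/w4.png

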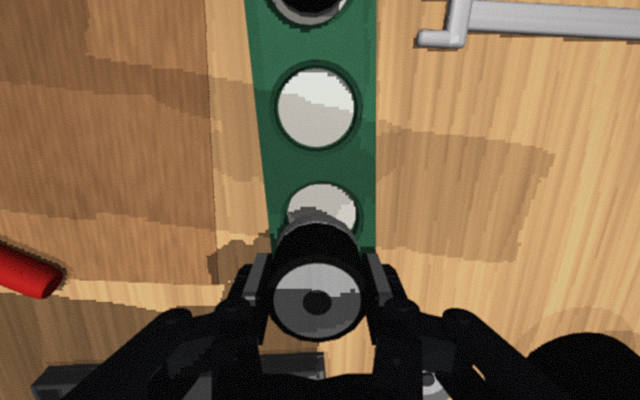

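```bash
python3 -m handwheel '[{"dx":0,"dy":0.1,"dz":0,"ax":0,"ay":0,"az":0},{"dx":0,"dy":0,"dz":0.5,"ax":0,"ay":0,"az":0},{"dx":0,"dy":0,"dz":0.5,"ax":0,"ay":0,"az":0},{"dx":0,"dy":0,"dz":0.4,"ax":0,"ay":0,"az":0},{"dx":0,"dy":0,"dz":0.3,"ax":0,"ay":0,"az":0},{"dx":0,"dy":0,"dz":0.2,"ax":0,"ay":0,"az":0},{"dx":0,"dy":0,"dz":0.2,"ax":0,"ay":0,"az":0},{"dx":0,"dy":0,"dz":0.15,"ax":0,"ay":0,"az":0},{"dx":0,"dy":0,"dz":0,"ax":0,"ay":0,"az":0},{"dx":0,"dy":0,"dz":0,"ax":0,"ay":0,"az":0}]'
```

```text
clock: 15.35
eef_pos: [0.6506, -0.0991, 0.0561]
tool_rot: [0.707, 0.707, 0.0, 0.0]
ft_force: [-0.3, 0.4, -1.5]
grip_width: 0.0424
```

Same depth as the first and no contact force, so I'll release and then look.

```bash
python3 -m handwheel '[{"dx":0,"dy":0,"dz":0.06,"ax":0,"ay":0,"az":0},{"dx":0,"dy":0,"dz":0,"ax":0,"ay":0,"az":0}]';python3 -m handwheel '[{"dx":0,"dy":0,"dz":0,"ax":0,"ay":0,"az":0},{"dx":0,"dy":0,"dz":0,"ax":0,"ay":0,"az":0},{"dx":0,"dy":0,"dz":0,"ax":0,"ay":0,"az":0},{"dx":0,"dy":0,"dz":0,"ax":0,"ay":0,"az":0}]' 0.4; python3 -m handwheel '[{"dx":0,"dy":0,"dz":-0.3,"ax":0,"ay":0,"az":0},{"dx":0,"dy":0,"dz":-0.7,"ax":0,"ay":0,"az":0},{"dx":0,"dy":0,"dz":-1,"ax":0,"ay":0,"az":0},{"dx":0,"dy":0,"dz":-1,"ax":0,"ay":0,"az":0},{"dx":0,"dy":0,"dz":-1,"ax":0,"ay":0,"az":0},{"dx":1,"dy":-0.5,"dz":-1,"ax":0,"ay":0,"az":0},{"dx":1,"dy":-0.5,"dz":0,"ax":0,"ay":0,"az":0},{"dx":1,"dy":-0.5,"dz":0,"ax":0,"ay":0,"az":0},{"dx":1,"dy":-0.5,"dz":0,"ax":0,"ay":0,"az":0},{"dx":1,"dy":0,"dz":0,"ax":0,"ay":0,"az":0},{"dx":1,"dy":0,"dz":0,"ax":0,"ay":0,"az":0},{"dx":1,"dy":0,"dz":0,"ax":0,"ay":0,"az":0}]'
python3 -m handwheel '[{"dx":1,"dy":0,"dz":0,"ax":0,"ay":0,"az":0},{"dx":1,"dy":0,"dz":0,"ax":0,"ay":0,"az":0},{"dx":1,"dy":0,"dz":0,"ax":0,"ay":0,"az":0},{"dx":1,"dy":0,"dz":0,"ax":0,"ay":0,"az":0},{"dx":1,"dy":0,"dz":0,"ax":0,"ay":0,"az":0},{"dx":1,"dy":0,"dz":0,"ax":0,"ay":0,"az":0},{"dx":1,"dy":0,"dz":0,"ax":0,"ay":0,"az":0},{"dx":0,"dy":0,"dz":0,"ax":0,"ay":0,"az":0}]' -1
python3 - <<'E'
from h import *
np.set_printoptions(precision=4,suppress=True)
p=bot.camera('wrist');o=bot.get_obs();print(o['eef_pos'],o['tool_rot'],o['ft_force'],o['grip_width'])
save(p,'w5');np.save('w5.npy',p,allow_pickle=True)
p=bot.camera('top');save(p,'t5');p=bot.camera('scene');save(p,'s5')
E
```

```text
clock: 15.55
eef_pos: [0.6509, -0.0992, 0.055]
tool_rot: [0.707, 0.707, 0.0, 0.001]
ft_force: [-0.4, -0.4, -0.5]
grip_width: 0.0425
clock: 15.95
eef_pos: [0.6504, -0.0991, 0.0544]
tool_rot: [0.707, 0.707, 0.0, 0.0]
ft_force: [0.1, -0.1, 0.2]
grip_width: 0.0596
clock: 17.15
eef_pos: [0.6003, 0.0769, 0.1803]
tool_rot: [0.707, 0.707, 0.0, 0.0]
ft_force: [-0.6, 0.2, -0.1]
grip_width: 0.0598
clock: 17.95
eef_pos: [0.6001, 0.2542, 0.1797]
tool_rot: [0.706, 0.709, 0.001, -0.0]
ft_force: [0.5, 0.0, 0.5]
grip_width: -0.0002
[0.6002 0.2525 0.1797] [0.7062 0.7081 0.0002 0.0001] [ 0.3651 -1.0561  0.1236] 3.6046644016586066e-05
```

View pics/w5.png

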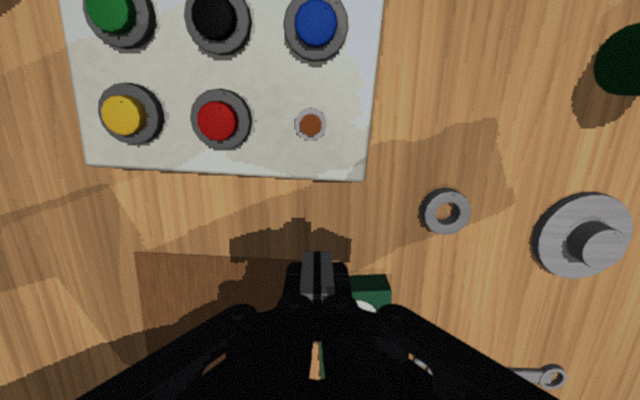

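View pics/t5.png

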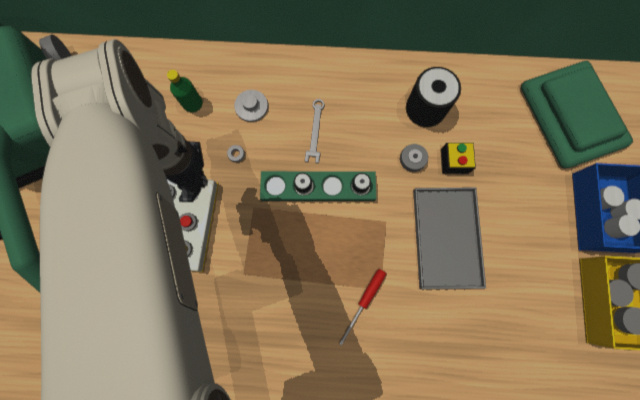

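View pics/s5.png

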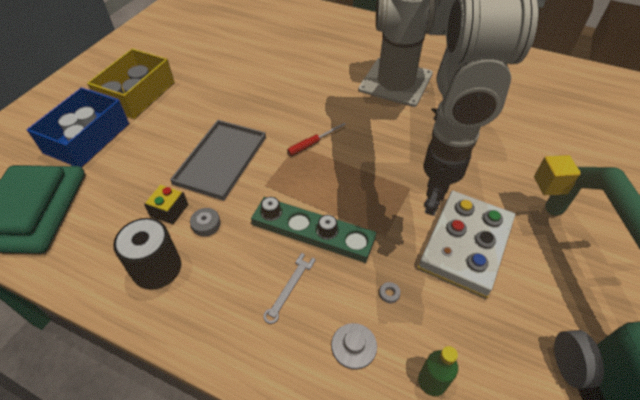

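Run:
```python
from h import *
np.set_printoptions(precision=4,suppress=True)
p=np.load('w5.npy',allow_pickle=True).item();T=np.load('top.npy',allow_pickle=True).item()
for n,uv,t in (('blue',(316,21),(163.2,190.9)),('red',(216,121),(185.3,220.8)),('yel',(121,117),(180.4,248.5)),('green',(110,12),(152.2,245.2)),('black',(213,16),(158.6,218.6))):
    print(n,onz(p,uv,.067),tri(ray(p,uv),ray(T,t)))
print(bot.get_obs()['eef_pos'])
```

```text
blue [0.5982 0.3791 0.067 ] (array([0.599 , 0.3797, 0.0592]), np.float64(0.001046284933009914))
red [0.5289 0.3166 0.067 ] (array([0.5285, 0.3155, 0.0629]), np.float64(0.001123118034954782))
yel [0.4633 0.3191 0.067 ] (array([0.4627, 0.318 , 0.0646]), np.float64(0.0011106263259801155))
green [0.4683 0.3835 0.067 ] (array([0.4672, 0.3839, 0.0649]), np.float64(7.302037200321296e-05))
black [0.533  0.3816 0.067 ] (array([0.5312, 0.3822, 0.0577]), np.float64(0.0012548120393035412))
[0.6003 0.2506 0.1796]
```

```bash
python3 -m handwheel '[{"dx":0.9,"dy":0,"dz":0,"ax":0,"ay":0,"az":0},{"dx":1,"dy":0,"dz":0,"ax":0,"ay":0,"az":0},{"dx":1,"dy":0,"dz":0,"ax":0,"ay":0,"az":0},{"dx":1,"dy":0,"dz":0,"ax":0,"ay":0,"az":0},{"dx":1,"dy":0,"dz":0,"ax":0,"ay":0,"az":0},{"dx":0,"dy":0,"dz":0.8,"ax":0,"ay":0,"az":0},{"dx":0,"dy":0,"dz":1,"ax":0,"ay":0,"az":0},{"dx":0,"dy":0,"dz":1,"ax":0,"ay":0,"az":0},{"dx":0,"dy":0,"dz":0.4,"ax":0,"ay":0,"az":0},{"dx":0,"dy":0,"dz":0,"ax":0,"ay":0,"az":0},{"dx":0,"dy":0,"dz":0,"ax":0,"ay":0,"az":0}]'
python3 - <<'E'
from h import *
p=bot.camera('scene');save(p,'s6');print(bot.get_obs()['eef_pos'])
p=bot.camera('top');save(p,'t6')
cv2.imwrite('pics/s6c.png',cv2.resize(cv2.imread('pics/s6.png')[130:310,230:530],None,fx=2.6,fy=2.6,interpolation=cv2.INTER_CUBIC))
E
```

```text
clock: 19.2
eef_pos: [0.6012, 0.373, 0.1004]
tool_rot: [0.707, 0.707, 0.001, 0.0]
ft_force: [-0.4, -1.0, 0.9]
grip_width: 0.0002
[0.60153904 0.37342121 0.10119501]
```

View pics/s6c.png

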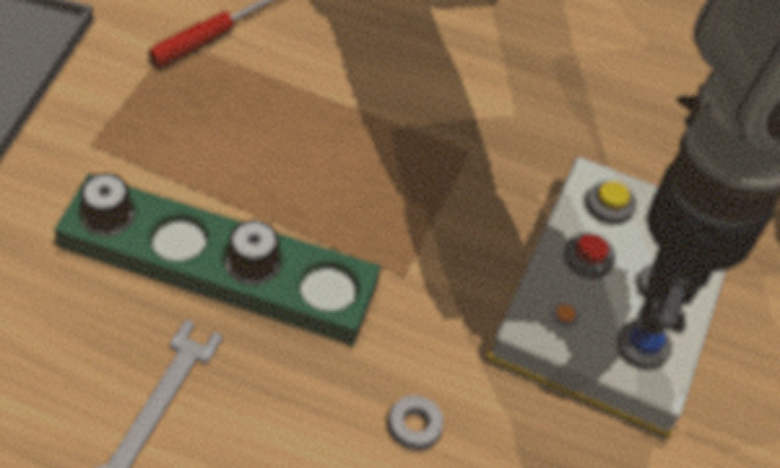

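```bash
python3 -m handwheel '[{"dx":0.15,"dy":-0.1,"dz":0,"ax":0,"ay":0,"az":0},{"dx":0,"dy":0,"dz":0.4,"ax":0,"ay":0,"az":0},{"dx":0,"dy":0,"dz":0.2,"ax":0,"ay":0,"az":0},{"dx":0,"dy":0,"dz":0.08,"ax":0,"ay":0,"az":0},{"dx":0,"dy":0,"dz":0.08,"ax":0,"ay":0,"az":0},{"dx":0,"dy":0,"dz":0,"ax":0,"ay":0,"az":0}]'; python3 -m handwheel '[{"dx":0,"dy":0,"dz":0.08,"ax":0,"ay":0,"az":0},{"dx":0,"dy":0,"dz":0,"ax":0,"ay":0,"az":0}]'
```

```text
clock: 19.9
eef_pos: [0.5978, 0.3776, 0.0807]
tool_rot: [0.707, 0.707, 0.0, -0.0]
ft_force: [-1.4, 0.8, 4.2]
grip_width: -0.0002
clock: 20.1
eef_pos: [0.5978, 0.3776, 0.0801]
tool_rot: [0.707, 0.707, 0.001, -0.0]
ft_force: [-3.6, 0.1, 9.0]
grip_width: -0.0001
```

```bash
python3 -m handwheel '[{"dx":0,"dy":0,"dz":0.04,"ax":0,"ay":0,"az":0},{"dx":0,"dy":0,"dz":0,"ax":0,"ay":0,"az":0},{"dx":0,"dy":0,"dz":0,"ax":0,"ay":0,"az":0},{"dx":0,"dy":0,"dz":0,"ax":0,"ay":0,"az":0}]'
python3 - <<'E'
from h import *
p=bot.camera('scene');save(p,'s7')
cv2.imwrite('pics/s7c.png',cv2.resize(cv2.imread('pics/s7.png')[130:310,230:530],None,fx=2.6,fy=2.6,interpolation=cv2.INTER_CUBIC))
E
python3 -m handwheel '[{"dx":0,"dy":0,"dz":-0.5,"ax":0,"ay":0,"az":0},{"dx":0,"dy":0,"dz":-1,"ax":0,"ay":0,"az":0},{"dx":0,"dy":0,"dz":0,"ax":0,"ay":0,"az":0},{"dx":0,"dy":0,"dz":0,"ax":0,"ay":0,"az":0}]'
```

```text
clock: 20.5
eef_pos: [0.5978, 0.3776, 0.08]
tool_rot: [0.707, 0.707, 0.001, -0.0]
ft_force: [-3.8, -0.4, 12.2]
grip_width: -0.0
clock: 20.95
eef_pos: [0.5983, 0.377, 0.1151]
tool_rot: [0.707, 0.707, 0.0, 0.0]
ft_force: [0.1, 0.1, 0.2]
grip_width: 0.0003
```

View pics/s7c.png

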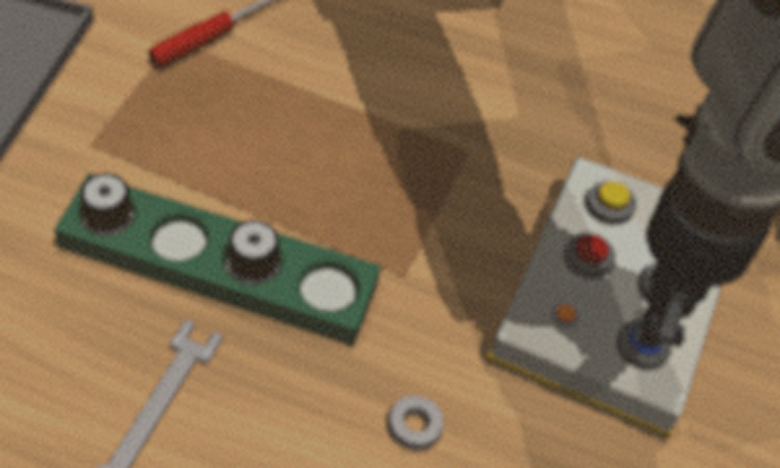

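Blue is stopped at the bottom (12 N), and both rollers stand in nests 2 and 4. Next is yellow.

```bash
python3 -m handwheel '[{"dx":-0.4,"dy":-0.9,"dz":0,"ax":0,"ay":0,"az":0},{"dx":-0.4,"dy":-0.9,"dz":0,"ax":0,"ay":0,"az":0},{"dx":-0.4,"dy":-0.9,"dz":0,"ax":0,"ay":0,"az":0},{"dx":-0.4,"dy":-0.9,"dz":0,"ax":0,"ay":0,"az":0},{"dx":-0.4,"dy":-0.9,"dz":0,"ax":0,"ay":0,"az":0},{"dx":-0.4,"dy":-0.9,"dz":0,"ax":0,"ay":0,"az":0},{"dx":0,"dy":0,"dz":0.5,"ax":0,"ay":0,"az":0},{"dx":0,"dy":0,"dz":0,"ax":0,"ay":0,"az":0},{"dx":0,"dy":0,"dz":0,"ax":0,"ay":0,"az":0}]'
python3 - <<'E'
from h import *
p=bot.camera('scene');save(p,'s8');print(bot.get_obs()['eef_pos'])
p=bot.camera('top');save(p,'t8')
cv2.imwrite('pics/s8c.png',cv2.resize(cv2.imread('pics/s8.png')[130:310,230:530],None,fx=2.6,fy=2.6,interpolation=cv2.INTER_CUBIC))
E
```

```text
clock: 21.85
eef_pos: [0.463, 0.317, 0.1012]
tool_rot: [0.707, 0.707, -0.001, -0.0]
ft_force: [-0.5, 0.2, 0.3]
grip_width: 0.0001
[0.46349087 0.31730332 0.10169512]
```

View pics/s8c.png

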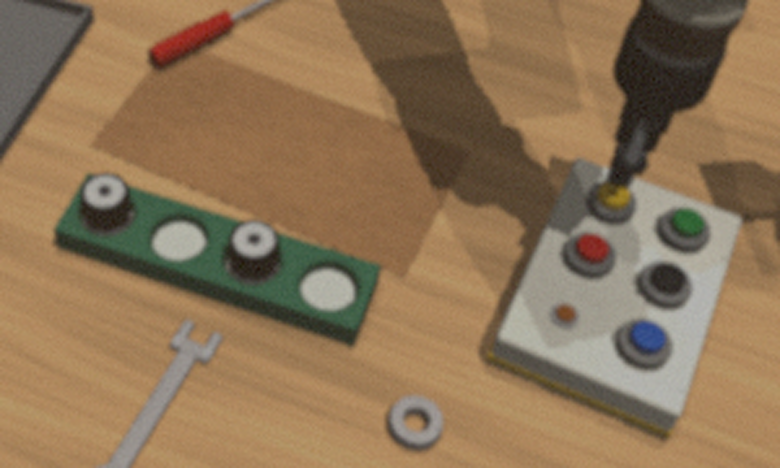

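```bash
python3 -m handwheel '[{"dx":0,"dy":0,"dz":0.4,"ax":0,"ay":0,"az":0},{"dx":0,"dy":0,"dz":0.2,"ax":0,"ay":0,"az":0},{"dx":0,"dy":0,"dz":0.1,"ax":0,"ay":0,"az":0},{"dx":0,"dy":0,"dz":0.1,"ax":0,"ay":0,"az":0},{"dx":0,"dy":0,"dz":0.1,"ax":0,"ay":0,"az":0},{"dx":0,"dy":0,"dz":0,"ax":0,"ay":0,"az":0},{"dx":0,"dy":0,"dz":0,"ax":0,"ay":0,"az":0}]'
```

```text
clock: 22.65
eef_pos: [0.4628, 0.3171, 0.0803]
tool_rot: [0.707, 0.707, 0.0, 0.0]
ft_force: [-1.5, -1.7, 4.6]
grip_width: -0.0002
```

```bash
python3 -m handwheel '[{"dx":0,"dy":0,"dz":0.12,"ax":0,"ay":0,"az":0},{"dx":0,"dy":0,"dz":0,"ax":0,"ay":0,"az":0},{"dx":0,"dy":0,"dz":0,"ax":0,"ay":0,"az":0},{"dx":0,"dy":0,"dz":0,"ax":0,"ay":0,"az":0}]'
python3 - <<'E'
from h import *
p=bot.camera('scene');save(p,'s9')
cv2.imwrite('pics/s9c.png',cv2.resize(cv2.imread('pics/s9.png')[130:310,230:530],None,fx=2.6,fy=2.6,interpolation=cv2.INTER_CUBIC))
E
```

```text
clock: 23.05
eef_pos: [0.463, 0.3171, 0.0798]
tool_rot: [0.707, 0.707, 0.001, 0.0]
ft_force: [-6.0, -4.8, 19.4]
grip_width: -0.0
```

View pics/s9c.png

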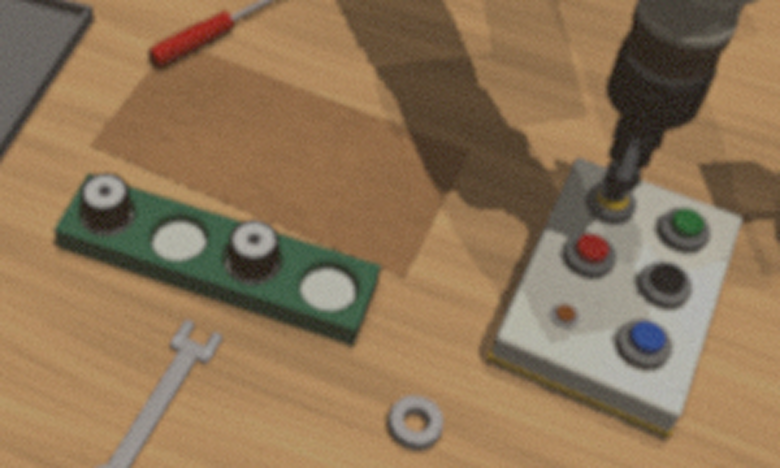

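Yellow is down at 19 N with the rollers standing. Next: lift, then green.

```bash
python3 -m handwheel '[{"dx":0,"dy":0,"dz":-0.6,"ax":0,"ay":0,"az":0},{"dx":0,"dy":0,"dz":-1,"ax":0,"ay":0,"az":0},{"dx":0.9,"dy":0.1,"dz":0,"ax":0,"ay":0,"az":0},{"dx":0.9,"dy":0.1,"dz":0,"ax":0,"ay":0,"az":0},{"dx":0.85,"dy":0,"dz":0,"ax":0,"ay":0,"az":0},{"dx":0,"dy":0,"dz":0.55,"ax":0,"ay":0,"az":0},{"dx":0,"dy":0,"dz":0,"ax":0,"ay":0,"az":0},{"dx":0,"dy":0,"dz":0,"ax":0,"ay":0,"az":0}]'
python3 - <<'E'
from h import *
p=bot.camera('scene');save(p,'s10');print(bot.get_obs()['eef_pos'])
cv2.imwrite('pics/s10c.png',cv2.resize(cv2.imread('pics/s10.png')[130:310,230:530],None,fx=2.6,fy=2.6,interpolation=cv2.INTER_CUBIC))
E
```

```text
clock: 23.9
eef_pos: [0.4673, 0.3829, 0.1023]
tool_rot: [0.707, 0.707, -0.001, -0.0]
ft_force: [0.2, -0.3, 0.5]
grip_width: 0.0
[0.46775274 0.38302244 0.10292723]
```

View pics/s10c.png

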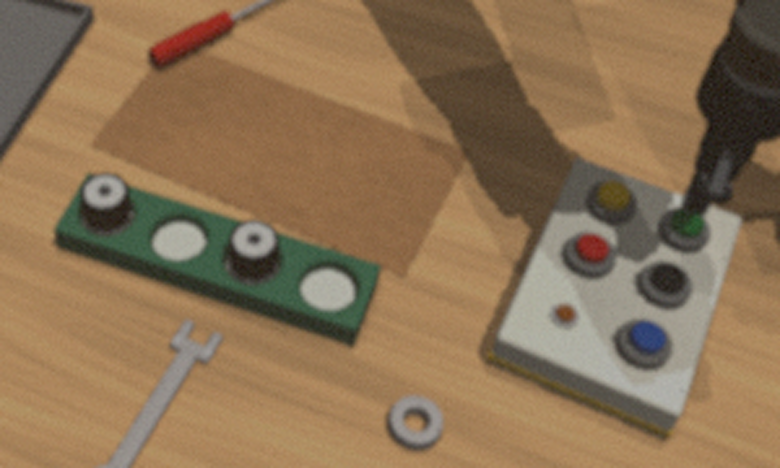

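```bash
python3 -m handwheel '[{"dx":0,"dy":0,"dz":0.4,"ax":0,"ay":0,"az":0},{"dx":0,"dy":0,"dz":0.2,"ax":0,"ay":0,"az":0},{"dx":0,"dy":0,"dz":0.1,"ax":0,"ay":0,"az":0},{"dx":0,"dy":0,"dz":0.1,"ax":0,"ay":0,"az":0},{"dx":0,"dy":0,"dz":0.1,"ax":0,"ay":0,"az":0},{"dx":0,"dy":0,"dz":0.06,"ax":0,"ay":0,"az":0},{"dx":0,"dy":0,"dz":0,"ax":0,"ay":0,"az":0},{"dx":0,"dy":0,"dz":0,"ax":0,"ay":0,"az":0}]'
```

```text
clock: 24.75
eef_pos: [0.4677, 0.3828, 0.0801]
tool_rot: [0.707, 0.707, -0.0, 0.0]
ft_force: [-3.3, -3.6, 7.5]
grip_width: -0.0001
```

Next: a bit firmer, then hold for 2 s with a look on the way.

```bash
python3 -m handwheel '[{"dx":0,"dy":0,"dz":0.08,"ax":0,"ay":0,"az":0},{"dx":0,"dy":0,"dz":0,"ax":0,"ay":0,"az":0},{"dx":0,"dy":0,"dz":0,"ax":0,"ay":0,"az":0},{"dx":0,"dy":0,"dz":0,"ax":0,"ay":0,"az":0},{"dx":0,"dy":0,"dz":0,"ax":0,"ay":0,"az":0},{"dx":0,"dy":0,"dz":0,"ax":0,"ay":0,"az":0},{"dx":0,"dy":0,"dz":0,"ax":0,"ay":0,"az":0},{"dx":0,"dy":0,"dz":0,"ax":0,"ay":0,"az":0},{"dx":0,"dy":0,"dz":0,"ax":0,"ay":0,"az":0},{"dx":0,"dy":0,"dz":0,"ax":0,"ay":0,"az":0}]'
python3 -m handwheel '[{"dx":0,"dy":0,"dz":0,"ax":0,"ay":0,"az":0},{"dx":0,"dy":0,"dz":0,"ax":0,"ay":0,"az":0},{"dx":0,"dy":0,"dz":0,"ax":0,"ay":0,"az":0},{"dx":0,"dy":0,"dz":0,"ax":0,"ay":0,"az":0},{"dx":0,"dy":0,"dz":0,"ax":0,"ay":0,"az":0},{"dx":0,"dy":0,"dz":0,"ax":0,"ay":0,"az":0},{"dx":0,"dy":0,"dz":0,"ax":0,"ay":0,"az":0},{"dx":0,"dy":0,"dz":0,"ax":0,"ay":0,"az":0},{"dx":0,"dy":0,"dz":0,"ax":0,"ay":0,"az":0},{"dx":0,"dy":0,"dz":0,"ax":0,"ay":0,"az":0}]'
python3 - <<'E'
from h import *
p=bot.camera('scene');save(p,'s11');print(bot.get_obs()['eef_pos'])
cv2.imwrite('pics/s11c.png',cv2.resize(cv2.imread('pics/s11.png')[130:310,230:530],None,fx=2.6,fy=2.6,interpolation=cv2.INTER_CUBIC))
E
```

```text
clock: 25.75
eef_pos: [0.4677, 0.3828, 0.0799]
tool_rot: [0.707, 0.707, 0.0, 0.0]
ft_force: [-5.1, -6.9, 17.0]
grip_width: -0.0002
clock: 26.75
eef_pos: [0.4677, 0.3829, 0.0799]
tool_rot: [0.707, 0.707, 0.0, 0.0]
ft_force: [-5.5, -6.1, 16.8]
grip_width: -0.0002
[0.46774297 0.38286011 0.07989882]
```

View pics/s11c.png

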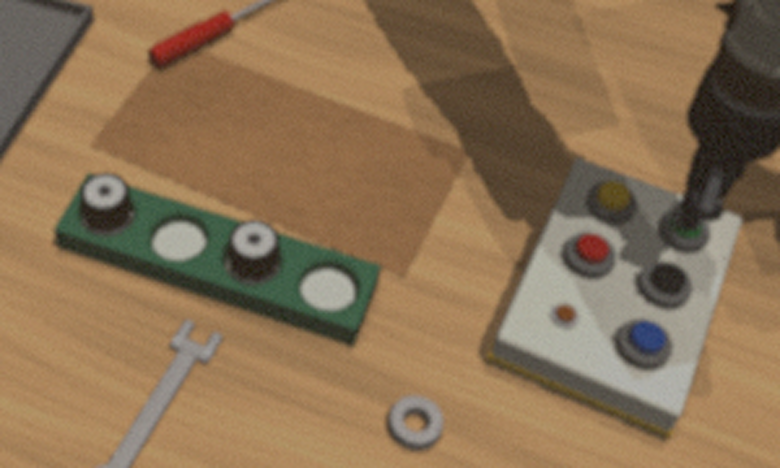

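Green was held over 2 s at 17 N with the rollers standing. Red is next.

```bash
python3 -m handwheel '[{"dx":0,"dy":0,"dz":-0.6,"ax":0,"ay":0,"az":0},{"dx":0,"dy":0,"dz":-1,"ax":0,"ay":0,"az":0},{"dx":-0.9,"dy":0.8,"dz":0,"ax":0,"ay":0,"az":0},{"dx":-0.9,"dy":0.8,"dz":0,"ax":0,"ay":0,"az":0},{"dx":-0.9,"dy":0.85,"dz":0,"ax":0,"ay":0,"az":0},{"dx":0,"dy":0,"dz":0.55,"ax":0,"ay":0,"az":0},{"dx":0,"dy":0,"dz":0,"ax":0,"ay":0,"az":0},{"dx":0,"dy":0,"dz":0,"ax":0,"ay":0,"az":0}]'
python3 - <<'E'
from h import *
p=bot.camera('scene');save(p,'s12');print(bot.get_obs()['eef_pos'])
cv2.imwrite('pics/s12c.png',cv2.resize(cv2.imread('pics/s12.png')[130:310,230:530],None,fx=2.6,fy=2.6,interpolation=cv2.INTER_CUBIC))
E
```

```text
clock: 27.6
eef_pos: [0.5288, 0.316, 0.1029]
tool_rot: [0.707, 0.707, -0.0, -0.0]
ft_force: [-0.7, 0.2, -0.1]
grip_width: 0.0
[0.52890421 0.31641809 0.10336786]
```

View pics/s12c.png

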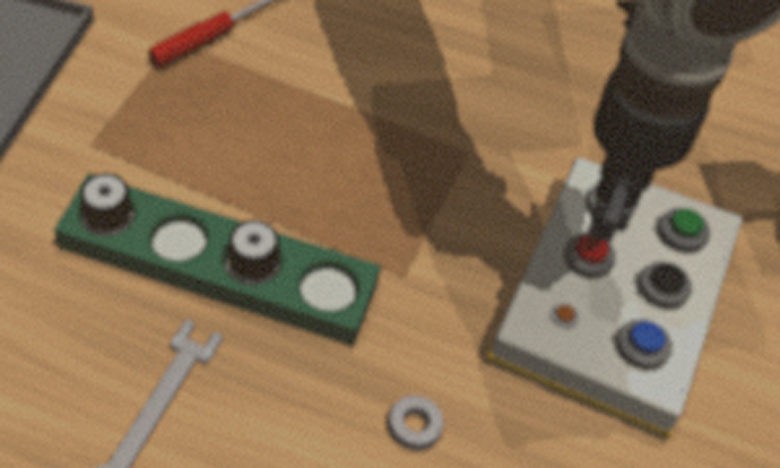

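```bash
python3 -m handwheel '[{"dx":0,"dy":0,"dz":0.4,"ax":0,"ay":0,"az":0},{"dx":0,"dy":0,"dz":0.2,"ax":0,"ay":0,"az":0},{"dx":0,"dy":0,"dz":0.1,"ax":0,"ay":0,"az":0},{"dx":0,"dy":0,"dz":0.1,"ax":0,"ay":0,"az":0},{"dx":0,"dy":0,"dz":0.1,"ax":0,"ay":0,"az":0},{"dx":0,"dy":0,"dz":0.08,"ax":0,"ay":0,"az":0},{"dx":0,"dy":0,"dz":0,"ax":0,"ay":0,"az":0},{"dx":0,"dy":0,"dz":0,"ax":0,"ay":0,"az":0}]'
```

```text
clock: 28.45
eef_pos: [0.5285, 0.3162, 0.08]
tool_rot: [0.707, 0.707, 0.0, -0.001]
ft_force: [-5.2, 0.0, 9.2]
grip_width: -0.0002
```

```bash
python3 -m handwheel '[{"dx":0,"dy":0,"dz":0.06,"ax":0,"ay":0,"az":0},{"dx":0,"dy":0,"dz":0,"ax":0,"ay":0,"az":0},{"dx":0,"dy":0,"dz":0,"ax":0,"ay":0,"az":0},{"dx":0,"dy":0,"dz":0,"ax":0,"ay":0,"az":0}]'
python3 - <<'E'
from h import *
p=bot.camera('scene');save(p,'s13')
cv2.imwrite('pics/s13c.png',cv2.resize(cv2.imread('pics/s13.png')[130:310,230:530],None,fx=2.6,fy=2.6,interpolation=cv2.INTER_CUBIC))
E
```

```text
clock: 28.85
eef_pos: [0.5285, 0.3162, 0.0799]
tool_rot: [0.707, 0.707, 0.0, -0.0]
ft_force: [-8.2, -2.3, 15.7]
grip_width: -0.0001
```

View pics/s13c.png

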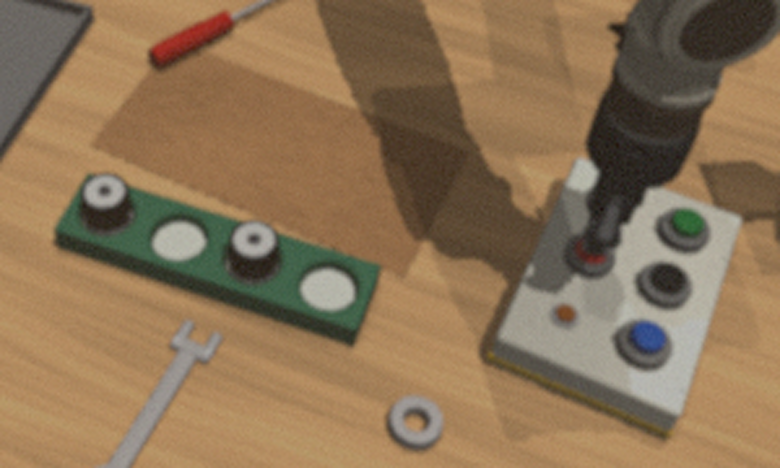

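Red is down with the rollers standing. Blue again.

```bash
python3 -m handwheel '[{"dx":0,"dy":0,"dz":-0.6,"ax":0,"ay":0,"az":0},{"dx":0,"dy":0,"dz":-1,"ax":0,"ay":0,"az":0},{"dx":0.8,"dy":0.9,"dz":0,"ax":0,"ay":0,"az":0},{"dx":0.8,"dy":0.9,"dz":0,"ax":0,"ay":0,"az":0},{"dx":0.85,"dy":0.95,"dz":0,"ax":0,"ay":0,"az":0},{"dx":0,"dy":0,"dz":0.55,"ax":0,"ay":0,"az":0},{"dx":0,"dy":0,"dz":0,"ax":0,"ay":0,"az":0},{"dx":0,"dy":0,"dz":0,"ax":0,"ay":0,"az":0}]'
python3 - <<'E'
from h import *
p=bot.camera('scene');save(p,'s14');print(bot.get_obs()['eef_pos'])
cv2.imwrite('pics/s14c.png',cv2.resize(cv2.imread('pics/s14.png')[130:310,230:530],None,fx=2.6,fy=2.6,interpolation=cv2.INTER_CUBIC))
E
```

```text
clock: 29.7
eef_pos: [0.5967, 0.376, 0.1021]
tool_rot: [0.707, 0.707, -0.002, -0.0]
ft_force: [0.6, -1.1, 0.4]
grip_width: 0.0003
[0.59704608 0.37621178 0.10307792]
```

View pics/s14c.png

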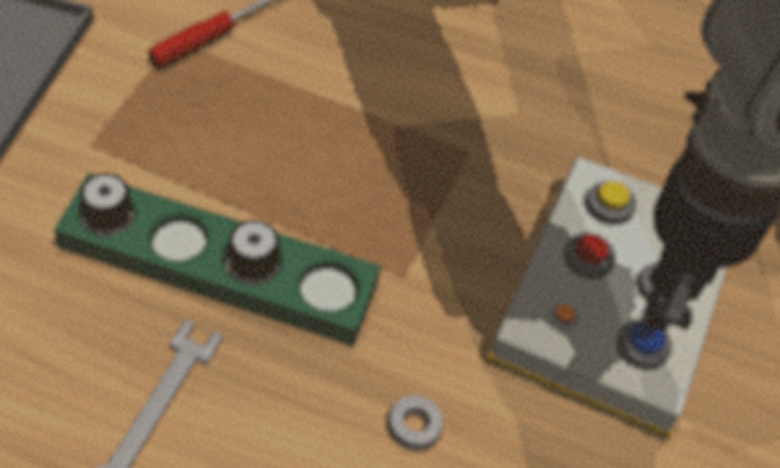

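```bash
python3 -m handwheel '[{"dx":0,"dy":0.04,"dz":0.4,"ax":0,"ay":0,"az":0},{"dx":0,"dy":0,"dz":0.2,"ax":0,"ay":0,"az":0},{"dx":0,"dy":0,"dz":0.1,"ax":0,"ay":0,"az":0},{"dx":0,"dy":0,"dz":0.1,"ax":0,"ay":0,"az":0},{"dx":0,"dy":0,"dz":0.1,"ax":0,"ay":0,"az":0},{"dx":0,"dy":0,"dz":0.08,"ax":0,"ay":0,"az":0},{"dx":0,"dy":0,"dz":0,"ax":0,"ay":0,"az":0},{"dx":0,"dy":0,"dz":0,"ax":0,"ay":0,"az":0}]'
```

```text
clock: 30.55
eef_pos: [0.5987, 0.3769, 0.0801]
tool_rot: [0.707, 0.707, 0.0, 0.0]
ft_force: [-2.8, -3.0, 6.9]
grip_width: 0.0003
```

```bash
python3 -m handwheel '[{"dx":0,"dy":0,"dz":0.08,"ax":0,"ay":0,"az":0},{"dx":0,"dy":0,"dz":0,"ax":0,"ay":0,"az":0},{"dx":0,"dy":0,"dz":0,"ax":0,"ay":0,"az":0},{"dx":0,"dy":0,"dz":0,"ax":0,"ay":0,"az":0}]'
python3 - <<'E'
from h import *
p=bot.camera('scene');save(p,'s15')
cv2.imwrite('pics/s15c.png',cv2.resize(cv2.imread('pics/s15.png')[130:310,230:530],None,fx=2.6,fy=2.6,interpolation=cv2.INTER_CUBIC))
E
```

```text
clock: 30.95
eef_pos: [0.5988, 0.3769, 0.08]
tool_rot: [0.707, 0.707, 0.001, 0.0]
ft_force: [-6.3, -4.2, 13.0]
grip_width: -0.0
```

View pics/s15c.png

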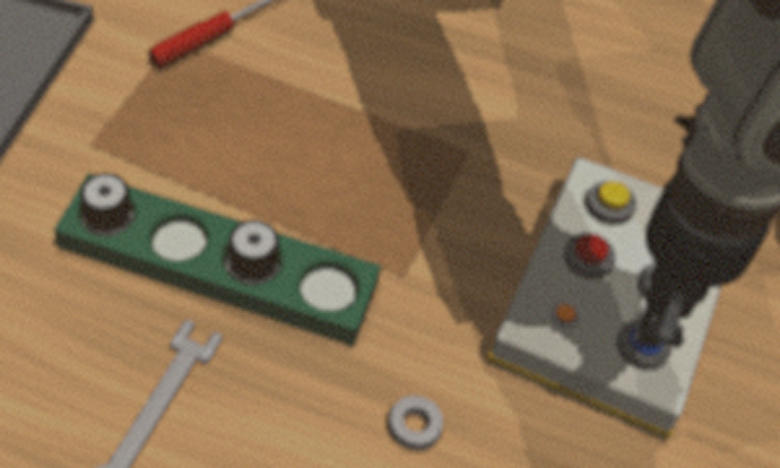

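Blue was pressed a second time (13 N), with the rollers standing. Now to the roller in nest 2.

```bash
python3 -m handwheel '[{"dx":0,"dy":0,"dz":-0.6,"ax":0,"ay":0,"az":0},{"dx":0,"dy":0,"dz":-1,"ax":0,"ay":0,"az":0},{"dx":0,"dy":0,"dz":-1,"ax":0,"ay":0,"az":0},{"dx":-1,"dy":0,"dz":-1,"ax":0,"ay":0,"az":0},{"dx":-1,"dy":0,"dz":-0.8,"ax":0,"ay":0,"az":0},{"dx":-1,"dy":0,"dz":0,"ax":0,"ay":0,"az":0},{"dx":-1,"dy":0,"dz":0,"ax":0,"ay":0,"az":0},{"dx":-1,"dy":0,"dz":0,"ax":0,"ay":0,"az":0},{"dx":-1,"dy":0.2,"dz":0,"ax":0,"ay":0,"az":0},{"dx":-1,"dy":0.2,"dz":0,"ax":0,"ay":0,"az":0},{"dx":-1,"dy":0.2,"dz":0,"ax":0,"ay":0,"az":0},{"dx":-1,"dy":0.3,"dz":0,"ax":0,"ay":0,"az":0}]'; python3 -m handwheel '[{"dx":-1,"dy":0.3,"dz":0,"ax":0,"ay":0,"az":0},{"dx":-1,"dy":0.3,"dz":0,"ax":0,"ay":0,"az":0},{"dx":-1,"dy":0.3,"dz":0,"ax":0,"ay":0,"az":0},{"dx":-1,"dy":0,"dz":0,"ax":0,"ay":0,"az":0},{"dx":-0.3,"dy":0,"dz":0,"ax":0,"ay":0,"az":0},{"dx":0,"dy":0,"dz":0,"ax":0,"ay":0,"az":0},{"dx":0,"dy":0,"dz":0,"ax":0,"ay":0,"az":0}]' 0.4
python3 - <<'E'
from h import *
np.set_printoptions(precision=4,suppress=True)
p=bot.camera('wrist');o=bot.get_obs();print(o['eef_pos'],o['tool_rot'],o['ft_force'],o['grip_width'])
save(p,'w16');np.save('w16.npy',p,allow_pickle=True)
p=bot.camera('scene');save(p,'s16')
E
```

```text
clock: 32.2
eef_pos: [0.6218, 0.1514, 0.187]
tool_rot: [0.707, 0.707, 0.0, 0.0]
ft_force: [-0.4, -0.5, 0.4]
grip_width: -0.0
clock: 32.9
eef_pos: [0.6439, 0.0455, 0.187]
tool_rot: [0.707, 0.707, 0.0, -0.0]
ft_force: [-0.0, 0.1, -0.6]
grip_width: 0.0602
[0.6439 0.0459 0.1871] [ 0.7067  0.7075  0.0003 -0.0001] [-0.9758  0.1728 -0.1683] 0.05963624612600257
```

View pics/w16.png

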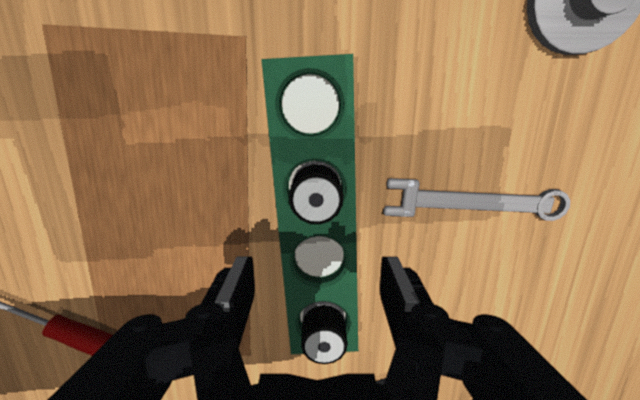

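View pics/s16.png

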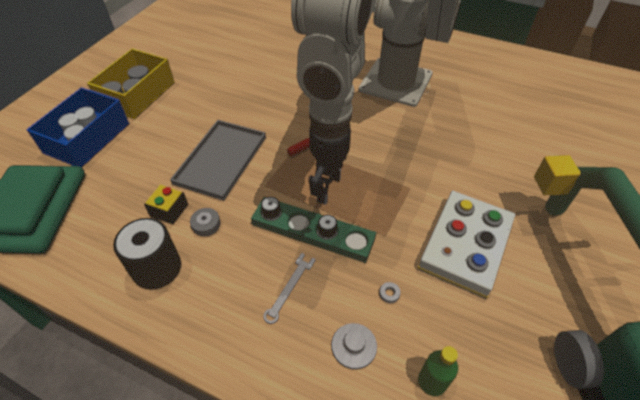

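```bash
python3 -m handwheel '[{"dx":-0.05,"dy":-0.03,"dz":0.9,"ax":0,"ay":0,"az":0},{"dx":0,"dy":0,"dz":0.9,"ax":0,"ay":0,"az":0},{"dx":0,"dy":0,"dz":0.9,"ax":0,"ay":0,"az":0},{"dx":0,"dy":0,"dz":0.9,"ax":0,"ay":0,"az":0},{"dx":0,"dy":0,"dz":0.9,"ax":0,"ay":0,"az":0},{"dx":0,"dy":0,"dz":0.65,"ax":0,"ay":0,"az":0},{"dx":0,"dy":0,"dz":0,"ax":0,"ay":0,"az":0},{"dx":0,"dy":0,"dz":0,"ax":0,"ay":0,"az":0}]'; python3 -m handwheel '[{"dx":0,"dy":0,"dz":0,"ax":0,"ay":0,"az":0},{"dx":0,"dy":0,"dz":0,"ax":0,"ay":0,"az":0},{"dx":0,"dy":0,"dz":0,"ax":0,"ay":0,"az":0},{"dx":0,"dy":0,"dz":0,"ax":0,"ay":0,"az":0},{"dx":0,"dy":0,"dz":0,"ax":0,"ay":0,"az":0},{"dx":0,"dy":0,"dz":0,"ax":0,"ay":0,"az":0}]' -1
```

```text
clock: 33.8
eef_pos: [0.6431, 0.0444, 0.0584]
tool_rot: [0.707, 0.708, -0.0, -0.0]
ft_force: [-0.3, 0.8, -0.6]
grip_width: 0.0598
clock: 34.4
eef_pos: [0.6444, 0.0438, 0.0603]
tool_rot: [0.707, 0.707, 0.002, 0.001]
ft_force: [-0.3, 1.4, 5.7]
grip_width: 0.0419
```

Run:
```python
from h import *
np.set_printoptions(precision=4,suppress=True)
T=np.load('top.npy',allow_pickle=True).item();S=np.load('scene.npy',allow_pickle=True).item()
# tray centre from corners (outer top rim) & net region
r=bot.get_obs()['eef_pos'];print(r)
im=cv2.cvtColor(S['img'],cv2.COLOR_RGB2BGR)
t=cv2.imread('pics/top0.png');cv2.imwrite('pics/trayt.png',cv2.resize(t[175:305,400:500],None,fx=4,fy=4,interpolation=cv2.INTER_CUBIC))
for uv in [(265.5,134),(222,122),(173,181),(221,196)]: print(onz(S,uv,.022))
```

```text
[0.6444 0.0438 0.0603]
[ 0.4124 -0.2516  0.022 ]
[ 0.4207 -0.3908  0.022 ]
[ 0.6655 -0.3811  0.022 ]
[ 0.6561 -0.2419  0.022 ]
```

View pics/trayt.png

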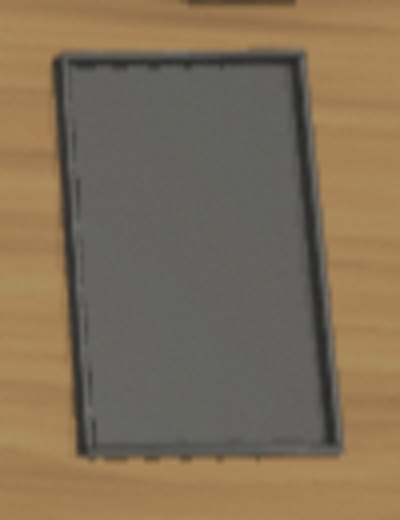

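```bash
python3 -m handwheel '[{"dx":0,"dy":0,"dz":-0.4,"ax":0,"ay":0,"az":0},{"dx":0,"dy":0,"dz":-1,"ax":0,"ay":0,"az":0},{"dx":0,"dy":0,"dz":-1,"ax":0,"ay":0,"az":0},{"dx":0,"dy":0,"dz":-1,"ax":0,"ay":0,"az":0},{"dx":-0.4,"dy":-0.5,"dz":-0.4,"ax":0,"ay":0,"az":0},{"dx":-1,"dy":-0.7,"dz":0,"ax":0,"ay":0,"az":0},{"dx":-1,"dy":-0.7,"dz":0,"ax":0,"ay":0,"az":0},{"dx":-1,"dy":-0.7,"dz":0,"ax":0,"ay":0,"az":0},{"dx":-1,"dy":0,"dz":0,"ax":0,"ay":0,"az":0},{"dx":-1,"dy":0,"dz":0,"ax":0,"ay":0,"az":0},{"dx":-1,"dy":0,"dz":0,"ax":0,"ay":0,"az":0},{"dx":-1,"dy":0,"dz":0,"ax":0,"ay":0,"az":0}]'; python3 -m handwheel '[{"dx":-1,"dy":0,"dz":0,"ax":0,"ay":0,"az":0},{"dx":-1,"dy":0,"dz":0,"ax":0,"ay":0,"az":0},{"dx":-1,"dy":0,"dz":0,"ax":0,"ay":0,"az":0},{"dx":-1,"dy":0,"dz":0,"ax":0,"ay":0,"az":0},{"dx":-1,"dy":0,"dz":0,"ax":0,"ay":0,"az":0},{"dx":-1,"dy":0,"dz":0,"ax":0,"ay":0,"az":0},{"dx":-1,"dy":0,"dz":0,"ax":0,"ay":0,"az":0},{"dx":0,"dy":0,"dz":0,"ax":0,"ay":0,"az":0},{"dx":0,"dy":0,"dz":0,"ax":0,"ay":0,"az":0}]'
python3 - <<'E'
from h import *
np.set_printoptions(precision=4,suppress=True)
p=bot.camera('wrist');o=bot.get_obs();print(o['eef_pos'],o['tool_rot'],o['ft_force'],o['grip_width'])
save(p,'w17')
p=bot.camera('scene');save(p,'s17')
E
```

```text
clock: 35.6
eef_pos: [0.5775, -0.1427, 0.1534]
tool_rot: [0.707, 0.707, -0.0, -0.0]
ft_force: [-0.1, -0.2, -2.2]
grip_width: 0.0418
clock: 36.5
eef_pos: [0.5774, -0.3169, 0.1528]
tool_rot: [0.708, 0.707, -0.0, -0.001]
ft_force: [-0.3, 0.2, -1.8]
grip_width: 0.0417
[ 0.5776 -0.3162  0.1529] [ 0.7072  0.707  -0.     -0.0008] [-0.3073 -1.2491 -1.0012] 0.042072359740764065
```

View pics/w17.png

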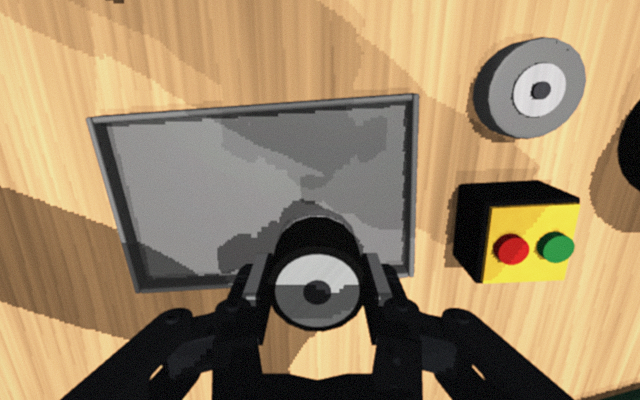

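View pics/s17.png

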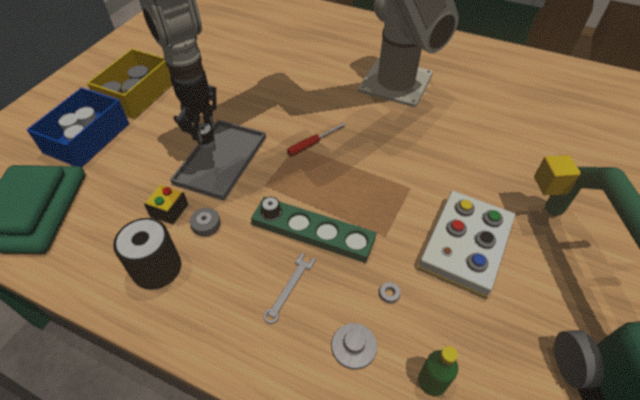

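```bash
python3 -m handwheel '[{"dx":0,"dy":0,"dz":0.7,"ax":0,"ay":0,"az":0},{"dx":0,"dy":0,"dz":0.9,"ax":0,"ay":0,"az":0},{"dx":0,"dy":0,"dz":0.9,"ax":0,"ay":0,"az":0},{"dx":0,"dy":0,"dz":0.7,"ax":0,"ay":0,"az":0},{"dx":0,"dy":0,"dz":0.4,"ax":0,"ay":0,"az":0},{"dx":0,"dy":0,"dz":0.3,"ax":0,"ay":0,"az":0},{"dx":0,"dy":0,"dz":0.15,"ax":0,"ay":0,"az":0},{"dx":0,"dy":0,"dz":0,"ax":0,"ay":0,"az":0},{"dx":0,"dy":0,"dz":0,"ax":0,"ay":0,"az":0},{"dx":0,"dy":0,"dz":0,"ax":0,"ay":0,"az":0}]'
```

```text
clock: 37.6
eef_pos: [0.5787, -0.317, 0.0531]
tool_rot: [0.707, 0.707, 0.0, 0.001]
ft_force: [0.1, 0.4, -2.5]
grip_width: 0.042
```

```bash
python3 -m handwheel '[{"dx":0,"dy":0,"dz":0.1,"ax":0,"ay":0,"az":0},{"dx":0,"dy":0,"dz":0.04,"ax":0,"ay":0,"az":0},{"dx":0,"dy":0,"dz":0,"ax":0,"ay":0,"az":0},{"dx":0,"dy":0,"dz":0,"ax":0,"ay":0,"az":0}]'
```

```text
clock: 38.0
eef_pos: [0.5784, -0.3169, 0.0493]
tool_rot: [0.707, 0.707, 0.0, 0.001]
ft_force: [-0.8, 0.2, 3.8]
grip_width: 0.0421
```

Floor contact felt at z 0.049. I'll release and go back for the second roller.

```bash
python3 -m handwheel '[{"dx":0,"dy":0,"dz":0,"ax":0,"ay":0,"az":0},{"dx":0,"dy":0,"dz":0,"ax":0,"ay":0,"az":0},{"dx":0,"dy":0,"dz":0,"ax":0,"ay":0,"az":0},{"dx":0,"dy":0,"dz":0,"ax":0,"ay":0,"az":0}]' 0.4; python3 -m handwheel '[{"dx":0,"dy":0,"dz":-0.3,"ax":0,"ay":0,"az":0},{"dx":0,"dy":0,"dz":-0.9,"ax":0,"ay":0,"az":0},{"dx":0,"dy":0,"dz":-1,"ax":0,"ay":0,"az":0},{"dx":0,"dy":0,"dz":-1,"ax":0,"ay":0,"az":0},{"dx":0,"dy":0,"dz":-1,"ax":0,"ay":0,"az":0},{"dx":0.7,"dy":0.5,"dz":-0.8,"ax":0,"ay":0,"az":0},{"dx":1,"dy":0.5,"dz":0,"ax":0,"ay":0,"az":0},{"dx":1,"dy":0.5,"dz":0,"ax":0,"ay":0,"az":0},{"dx":1,"dy":0.5,"dz":0,"ax":0,"ay":0,"az":0},{"dx":1,"dy":0.5,"dz":0,"ax":0,"ay":0,"az":0},{"dx":1,"dy":0.4,"dz":0,"ax":0,"ay":0,"az":0},{"dx":1,"dy":0,"dz":0,"ax":0,"ay":0,"az":0}]';  python3 -m handwheel '[{"dx":1,"dy":0,"dz":0,"ax":0,"ay":0,"az":0},{"dx":1,"dy":0,"dz":0,"ax":0,"ay":0,"az":0},{"dx":0,"dy":0,"dz":0,"ax":0,"ay":0,"az":0},{"dx":0,"dy":0,"dz":0,"ax":0,"ay":0,"az":0}]'
python3 - <<'E'
from h import *
np.set_printoptions(precision=4,suppress=True)
p=bot.camera('wrist');o=bot.get_obs();print(o['eef_pos'],o['tool_rot'],o['ft_force'],o['grip_width'])
save(p,'w18')
p=bot.camera('scene');save(p,'s18')
E
```

```text
clock: 38.4
eef_pos: [0.5781, -0.3165, 0.0483]
tool_rot: [0.707, 0.707, -0.0, -0.0]
ft_force: [-0.1, -0.4, -1.0]
grip_width: 0.0596
clock: 39.6
eef_pos: [0.6518, -0.1479, 0.1739]
tool_rot: [0.707, 0.707, 0.0, 0.001]
ft_force: [0.3, 0.7, -0.7]
grip_width: 0.0598
clock: 40.0
eef_pos: [0.6508, -0.0986, 0.1742]
tool_rot: [0.707, 0.708, 0.0, 0.0]
ft_force: [-0.2, 0.8, 0.3]
grip_width: 0.0602
[ 0.6508 -0.0994  0.174 ] [ 0.7071  0.7071 -0.      0.0004] [-0.5573 -0.1922 -0.1959] 0.0597215555331155
```

View pics/w18.png

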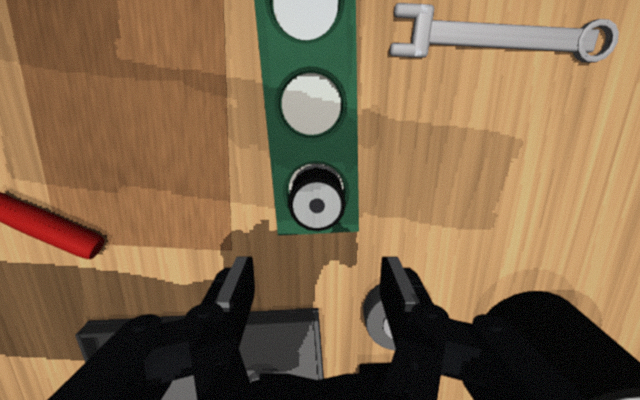

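View pics/s18.png

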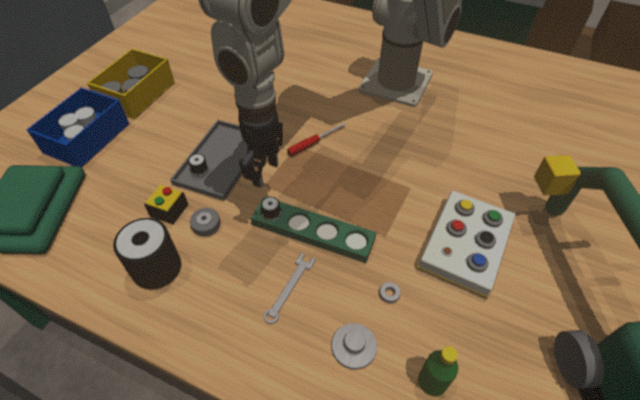

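```bash
python3 -m handwheel '[{"dx":0,"dy":0,"dz":0.9,"ax":0,"ay":0,"az":0},{"dx":0,"dy":0,"dz":0.9,"ax":0,"ay":0,"az":0},{"dx":0,"dy":0,"dz":0.9,"ax":0,"ay":0,"az":0},{"dx":0,"dy":0,"dz":0.9,"ax":0,"ay":0,"az":0},{"dx":0,"dy":0,"dz":0.7,"ax":0,"ay":0,"az":0},{"dx":0,"dy":0,"dz":0.4,"ax":0,"ay":0,"az":0},{"dx":0,"dy":0,"dz":0,"ax":0,"ay":0,"az":0},{"dx":0,"dy":0,"dz":0,"ax":0,"ay":0,"az":0}]'; python3 -m handwheel '[{"dx":0,"dy":0,"dz":0,"ax":0,"ay":0,"az":0},{"dx":0,"dy":0,"dz":0,"ax":0,"ay":0,"az":0},{"dx":0,"dy":0,"dz":0,"ax":0,"ay":0,"az":0},{"dx":0,"dy":0,"dz":0,"ax":0,"ay":0,"az":0},{"dx":0,"dy":0,"dz":0,"ax":0,"ay":0,"az":0},{"dx":0,"dy":0,"dz":0,"ax":0,"ay":0,"az":0}]' -1
```

```text
clock: 40.9
eef_pos: [0.651, -0.0998, 0.0567]
tool_rot: [0.707, 0.707, 0.0, 0.0]
ft_force: [-0.0, 0.5, 0.9]
grip_width: 0.06
clock: 41.5
eef_pos: [0.6519, -0.0994, 0.058]
tool_rot: [0.707, 0.707, 0.001, 0.002]
ft_force: [-0.4, 0.3, 5.3]
grip_width: 0.0423
```

```bash
python3 -m handwheel '[{"dx":0,"dy":0,"dz":-0.4,"ax":0,"ay":0,"az":0},{"dx":0,"dy":0,"dz":-1,"ax":0,"ay":0,"az":0},{"dx":0,"dy":0,"dz":-1,"ax":0,"ay":0,"az":0},{"dx":0,"dy":-0.3,"dz":-1,"ax":0,"ay":0,"az":0},{"dx":-0.5,"dy":-0.8,"dz":-0.4,"ax":0,"ay":0,"az":0},{"dx":-1,"dy":-0.8,"dz":0,"ax":0,"ay":0,"az":0},{"dx":-1,"dy":-0.8,"dz":0,"ax":0,"ay":0,"az":0},{"dx":-1,"dy":-0.8,"dz":0,"ax":0,"ay":0,"az":0},{"dx":-1,"dy":-0.8,"dz":0,"ax":0,"ay":0,"az":0},{"dx":-1,"dy":-0.8,"dz":0,"ax":0,"ay":0,"az":0},{"dx":-1,"dy":-0.7,"dz":0,"ax":0,"ay":0,"az":0},{"dx":-1,"dy":-0.7,"dz":0,"ax":0,"ay":0,"az":0}]'; python3 -m handwheel '[{"dx":-0.9,"dy":0,"dz":0,"ax":0,"ay":0,"az":0},{"dx":-0.4,"dy":0,"dz":0,"ax":0,"ay":0,"az":0},{"dx":0,"dy":0,"dz":0,"ax":0,"ay":0,"az":0},{"dx":0,"dy":0,"dz":0,"ax":0,"ay":0,"az":0}]'
python3 - <<'E'
from h import *
np.set_printoptions(precision=4,suppress=True)
p=bot.camera('wrist');o=bot.get_obs();print(o['eef_pos'],o['tool_rot'],o['ft_force'],o['grip_width'])
save(p,'w19')
E
```

```text
clock: 42.7
eef_pos: [0.4869, -0.2871, 0.1511]
tool_rot: [0.707, 0.707, -0.0, -0.001]
ft_force: [-0.1, -0.2, -1.5]
grip_width: 0.0425
clock: 43.1
eef_pos: [0.4882, -0.3182, 0.1508]
tool_rot: [0.707, 0.707, 0.0, -0.001]
ft_force: [0.6, 0.0, -1.8]
grip_width: 0.0425
[ 0.4883 -0.3179  0.1508] [ 0.7067  0.7075  0.0002 -0.0006] [-0.3379 -0.4456 -1.4721] 0.042455946894894174
```

View pics/w19.png

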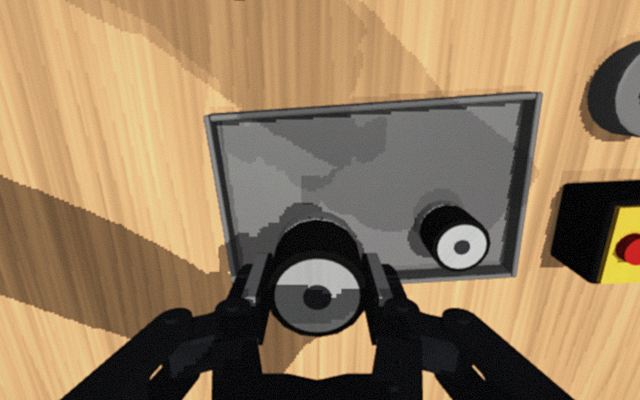

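```bash
python3 -m handwheel '[{"dx":0,"dy":0,"dz":0.7,"ax":0,"ay":0,"az":0},{"dx":0,"dy":0,"dz":0.9,"ax":0,"ay":0,"az":0},{"dx":0,"dy":0,"dz":0.9,"ax":0,"ay":0,"az":0},{"dx":0,"dy":0,"dz":0.7,"ax":0,"ay":0,"az":0},{"dx":0,"dy":0,"dz":0.4,"ax":0,"ay":0,"az":0},{"dx":0,"dy":0,"dz":0.3,"ax":0,"ay":0,"az":0},{"dx":0,"dy":0,"dz":0.15,"ax":0,"ay":0,"az":0},{"dx":0,"dy":0,"dz":0,"ax":0,"ay":0,"az":0},{"dx":0,"dy":0,"dz":0,"ax":0,"ay":0,"az":0},{"dx":0,"dy":0,"dz":0,"ax":0,"ay":0,"az":0}]'
```

```text
clock: 44.15
eef_pos: [0.4887, -0.3195, 0.0507]
tool_rot: [0.707, 0.707, 0.0, 0.001]
ft_force: [0.1, -0.6, -0.9]
grip_width: 0.0424
```

```bash
python3 -m handwheel '[{"dx":0,"dy":0,"dz":0.1,"ax":0,"ay":0,"az":0},{"dx":0,"dy":0,"dz":0.02,"ax":0,"ay":0,"az":0},{"dx":0,"dy":0,"dz":0,"ax":0,"ay":0,"az":0},{"dx":0,"dy":0,"dz":0,"ax":0,"ay":0,"az":0}]'
```

```text
clock: 44.55
eef_pos: [0.4882, -0.3192, 0.047]
tool_rot: [0.707, 0.707, -0.0, 0.0]
ft_force: [0.2, 0.4, 0.7]
grip_width: 0.042
```

Next: release, straight up, and move the arm back for a clear look.

```bash
python3 -m handwheel '[{"dx":0,"dy":0,"dz":0.02,"ax":0,"ay":0,"az":0},{"dx":0,"dy":0,"dz":0,"ax":0,"ay":0,"az":0},{"dx":0,"dy":0,"dz":0,"ax":0,"ay":0,"az":0},{"dx":0,"dy":0,"dz":0,"ax":0,"ay":0,"az":0}]' 0.4; python3 -m handwheel '[{"dx":0,"dy":0,"dz":-0.3,"ax":0,"ay":0,"az":0},{"dx":0,"dy":0,"dz":-0.9,"ax":0,"ay":0,"az":0},{"dx":0,"dy":0,"dz":-1,"ax":0,"ay":0,"az":0},{"dx":0,"dy":0,"dz":-1,"ax":0,"ay":0,"az":0},{"dx":0,"dy":0,"dz":-1,"ax":0,"ay":0,"az":0},{"dx":1,"dy":-0.6,"dz":-0.8,"ax":0,"ay":0,"az":0},{"dx":1,"dy":-0.6,"dz":-0.8,"ax":0,"ay":0,"az":0},{"dx":1,"dy":-0.6,"dz":0,"ax":0,"ay":0,"az":0},{"dx":1,"dy":-0.6,"dz":0,"ax":0,"ay":0,"az":0},{"dx":1,"dy":-0.6,"dz":0,"ax":0,"ay":0,"az":0},{"dx":1,"dy":0,"dz":0,"ax":0,"ay":0,"az":0},{"dx":1,"dy":0,"dz":0,"ax":0,"ay":0,"az":0}]'
python3 -m handwheel '[{"dx":1,"dy":0,"dz":0,"ax":0,"ay":0,"az":0},{"dx":1,"dy":0,"dz":0,"ax":0,"ay":0,"az":0},{"dx":1,"dy":0,"dz":0,"ax":0,"ay":0,"az":0},{"dx":0,"dy":0,"dz":0,"ax":0,"ay":0,"az":0},{"dx":0,"dy":0,"dz":0,"ax":0,"ay":0,"az":0}]'
python3 - <<'E'
from h import *
np.set_printoptions(precision=4,suppress=True)
t=bot.camera('top');save(t,'t20');s=bot.camera('scene');save(s,'s20');o=bot.get_obs();print(o['eef_pos'],o['ft_force'])
out=[]
for n,P,b in(('top',t,(405,180,495,295)),('scene',s,(170,118,270,200))):
    hsv=cv2.cvtColor(P['img'],cv2.COLOR_RGB2HSV); m=(hsv[...,1]<60)&(hsv[...,2]>130); k=np.zeros_like(m);k[b[1]:b[3],b[0]:b[2]]=1
    r=blobs(P,m&k,25); print(n,[(c.tolist(),a.tolist()) for c,a in r]); out.append(sorted([c for c,a in r],key=lambda c:c[1]))
if len(out[0])==len(out[1])==2:
    for a,b in zip(out[0],out[1][::-1]): print(tri(ray(t,a),ray(s,b)))
E
```

```text
clock: 44.95
eef_pos: [0.4882, -0.3191, 0.0464]
tool_rot: [0.707, 0.707, 0.0, 0.0]
ft_force: [-0.3, 0.8, 0.3]
grip_width: 0.0596
clock: 46.15
eef_pos: [0.4127, -0.1433, 0.1922]
tool_rot: [0.707, 0.707, 0.0, 0.001]
ft_force: [1.4, 0.7, 1.1]
grip_width: 0.0597
clock: 46.65
eef_pos: [0.4133, -0.0689, 0.1919]
tool_rot: [0.707, 0.708, 0.0, 0.001]
ft_force: [0.9, 0.1, -0.2]
grip_width: 0.0597
[ 0.4133 -0.0696  0.1917] [-0.5547 -0.4508  0.1121]
top [([462.9, 209.5], [456, 203, 15, 14, 133]), ([406.9, 263.3], [405, 245, 6, 46, 196]), ([417.0, 270.5], [411, 244, 12, 51, 380]), ([427.3, 271.6], [423, 246, 9, 49, 321]), ([451.9, 253.6], [445, 247, 15, 14, 148])]
scene [([227.9, 136.3], [222, 132, 13, 9, 75]), ([196.2, 159.1], [190, 155, 13, 9, 81])]
```

View pics/t20.png

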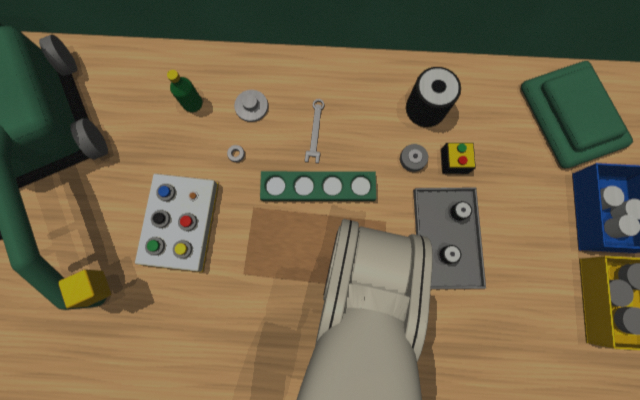

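View pics/s20.png

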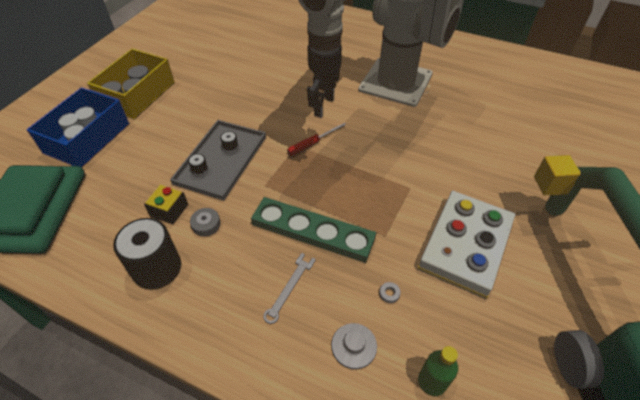

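Run:
```python
from h import *
np.set_printoptions(precision=4,suppress=True)
t=bot.camera('top');s=bot.camera('scene')
A=tri(ray(t,(462.9,209.5)),ray(s,(196.2,159.1)));B=tri(ray(t,(451.9,253.6)),ray(s,(227.9,136.3)));print(A,B)
# tray rim corners, both views
ct=[(414,190),(476,188),(485,287),(418,289)]; cs=[(221,196),(173,181),(222,122),(265.5,134)]
C=np.array([tri(ray(t,a),ray(s,b))[0] for a,b in zip(ct,cs)]);print(C);c=C.mean(0)
ux=(C[0]+C[1]-C[2]-C[3])[:2];ux/=np.linalg.norm(ux);uy=np.array([-ux[1],ux[0]]);print('centre',c,'ux',ux)
for X in (A[0],B[0]): d=(X-c)[:2];print(d@ux,d@uy)
for n,p in(('t',t),('s',s)):
    im=p['img'][:,:,::-1]; im=im[180:300,400:500] if n=='t' else im[110:210,160:280]
    cv2.imwrite(f'pics/f{n}.png',cv2.resize(im,None,fx=5,fy=5,interpolation=cv2.INTER_CUBIC))
```

```text
(array([ 0.5964, -0.3491,  0.0511]), np.float64(0.0009977083759451397)) (array([ 0.4886, -0.3212,  0.0504]), np.float64(0.0010494071331655778))
[[ 0.6498 -0.2426  0.0132]
 [ 0.6603 -0.3926  0.0128]
 [ 0.4137 -0.4042  0.014 ]
 [ 0.4036 -0.2532  0.013 ]]
centre [ 0.5319 -0.3232  0.0132] ux [0.999  0.0452]
0.06329402540604921 -0.02879213553884438
-0.04312018203097759 0.003951655515763972
```

View pics/ft.png

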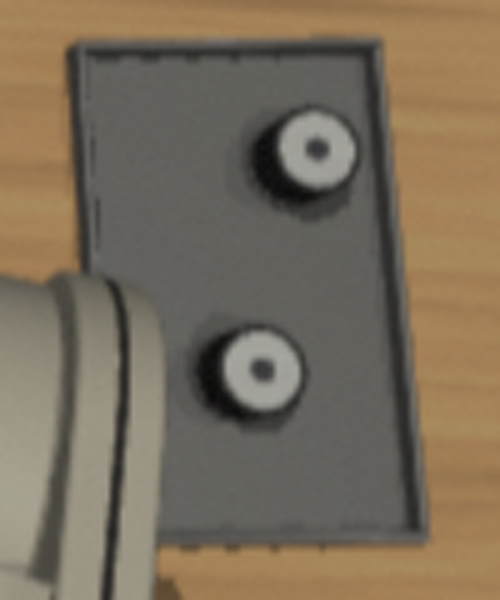

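View pics/fs.png

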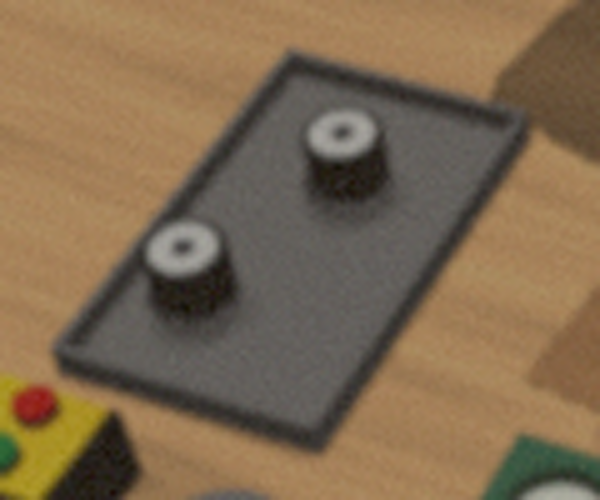

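Both rollers stand upright in the tray, tops measured at z ≈ 0.051 m. One was pushed about 35 mm after I placed it, but it is still well inside the limits (63 mm along, 29 mm across). The block is empty, the keys are up and nothing touches the robot, so I'm handing in.

Run:
```python
from workcell import bot
o=bot.get_obs();print(o['clock'],o['ft_force']);print(bot.job_done())
```

```text
46.85 [-0.42005118 -0.55328563  0.23090453]
the job is handed in; nothing more can be done
None
```

The job is done and handed in at about 47 s; no verdict was reported. Only two rollers were on the cardboard. I stood them in nests 2 and 4, then pressed blue, yellow, green (held more than 2 s), red and blue again. Every press read 12–19 N against the key's stop, and pictures around each press showed both rollers standing. The black key was never touched. I then moved both rollers to the grey tray.

**Last checks:**
- **Rollers:** both are upright in the tray with their tops at about 0.051 m, at about (+63, −29) mm and (−43, +4) mm from its centre, inside the ±105/±58 mm limits.
- **Disagreement:** the first roller is about 35 mm from where I put it. It was still in place just before I put the second one down, so it was pushed after that. I left it because it is upright and inside the limits.
- **Surroundings:** the keys look up, the bystanders look unmoved, and the gripper was clear of everything.
- **Measurement mismatch:** by triangulation the tray rim came out at about 13 mm high against the stated 22 mm. I put this down to imprecise corner picks.

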